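Prop the drying cabinet open and bring out the red-cuffed forearm

TASK

Pull the drying cabinet's self-closing door wide open and prop it with the orange wedge kept on top of the cabinet: set the wedge on the table with its thin end under the door's lower edge, so that the door stays about square to the cabinet or wider with nobody holding it. Then take the marionette forearm with the red cuff out through the doorway and lay it down flat and lengthwise, wholly on the green felt pad of the turntable, without dropping it. Leave the door propped, leave the blue-cuffed forearm where it is in the cabinet, and do not disturb any other object.

Things in the scene. Friction and masses are not known exactly. Their poses are not given: they have to be found in the camera images.
- cabinet: Fixed drying cabinet, 250 deep (x) x 250 wide (y) x 280 high; origin at the centre of its underside, on the table; door side looks along its -x. Blue steel sides, wire top and back (closed to fingers). Doorway in the front face (x = -125): 222 wide (y -111 to 111), from the floor (z = 22) up to a lintel at z = 258, 14 deep.
- rack (a point): Cabinet point x 0, y 0, z 62, axes as the cabinet's: the level on which both forearms lie, side by side about 75 apart. They rest on two felted rails 12 x 12 that run across the whole width along y at x = -85 and x = 30, upper sides at this level, 40 above the cabinet floor. The forearms' tongues end about 3 to 23 behind the front face.
- door (a joint): Door angle, rad: 0 shut, 1.57 square, stop at 1.9; opens anticlockwise from above, free edge out to the cabinet's -x, then its -y side. No latch. Spring closes with 0.15 N m at 0 plus 0.05 per rad; the damper resists both ways, 3 N m per rad/s: released at 1.8 it creeps shut at 0.08 rad/s; opening at 0.4 rad/s takes 7 N at the handle.
- door_hinge (a point): On the upright hinge axis, level with the door's lower edge, 20 above the table (cabinet x = -143, y = -138). Axes turn with the door and equal the cabinet's when shut: the door is a panel x 0 (outer face) to 18 (inner face), y 3 to 253, z 0 to 258 in this frame.
- door_handle (a point): Grip point on the door's pull, an upright round steel bar 12 thick, centred 48 in front of the outer face (hinge frame x = -48, y = 218). This point is 21 below the bar's top end and 24 below the cabinet's top; below it the bar is free for 51 down to the upper of two stubs to the door. Axes as door_hinge.
- door_foot (a point): Point on the lower edge of the door's inner face, 140 from the hinge axis, 20 above the table (hinge frame x = 18, y = 140, z = 0). Axes as door_hinge: its +x points out of the inner face.
- wedge: Loose orange rubber door wedge, 150 long (x), 40 wide (y), flat underside; thin nose 4 high at x = +75, thick end 42 high at x = -75, upper face an even slope (20 high at x = +12), upright sides. Origin at the centre of its underside, z up. 0.18 kg. Starts flat on the cabinet's top.
- forearm_red: Loose carved forearm with hand, 175 long (x), flat underside: tongue x -82 to -70; red cuff x -70 to -44, 34 wide, 32 high; flesh-coloured shaft x -44 to 26, 26 wide, 28 high; hand x 26 to 93, 38 wide (50 with thumb), 20 high. Origin on the underside, z up. 0.12 kg, centre of mass near x = -20. Starts on the rack, cuff to the door.
- forearm_blue: The other forearm of the pair, the same but with a blue cuff, on the rails beside the red one; stays there.
- turntable: Lazy-susan turntable: origin at the centre of its underside, on the table. Birch platter 340 across, upper side 36 above the table; it turns stiffly if pushed.
- felt (a point): Centre of the upper side of the green felt pad fixed on the platter, 39 above the table; the pad is 210 long (this frame's x) x 74 wide (y).
- head: Half-painted cream marionette head on a round stand, 141 high, 87 across; loose on the platter, origin under its stand. Not to be disturbed.
- bell: Copper hand bell with a dark knob, 84 high, 62 across; loose on the platter, origin under it. Not to be disturbed.
- spoon: Horn spoon, 155 long (x), 38 wide, 10 high; loose on the platter. Not to be disturbed.
- pin_vise: Chrome pin vise, 120 long (x) with its drill, 15 thick; loose on the platter. Not to be disturbed.
- paint_jar: Paint jar with a red cap, 56 across, 70 high, on the table; origin under it. Not to be disturbed.
- mallet: Wooden carver's mallet, 235 long (x), 72 thick, lying on the table right of the cabinet. Not to be disturbed.

How it is judged:
By the outcome, as a careful person would: the job done as asked, in the order asked, and still so for the second after the job is handed in, with the robot touching nothing.
It also fails if it takes over 72 s, if anything falls off the work surface, if the arm or the gripper's body presses on something with over 40 N, if the wrist force passes 120 N, or if a joint passes its speed limit or range.

ROBOT

A 6-joint arm with a two-finger parallel gripper is mounted at the origin on the work surface. World frame = base frame: x ahead of the robot, y to its left, z up, the work surface at z = 0. Lengths are in m, angles in rad, forces in N, time in s.
With the tool pointing down it reaches from about 0.35 to 0.775 m from the base axis. Payload 7.3 kg.
Tool frame: the origin (TCP) lies at the very end of the fingers, on their centre line; the grasp point (between the pads) lies 19 mm behind it; z points along the fingers, y is the direction in which the jaws open and shut (so a half turn about z gives the same grasp; the last joint's range is limited). The gripper opens to 92 mm and grips with 3 to 60 N. Pads are 19 mm wide; open, the fingers measure 130 mm over their backs; the gripper's body (75 mm by 190 mm) begins 47 mm behind the grasp point.
Start: joints at [1.187, 0.342, 1.524, -0, 1.275, -0.146], TCP at [0.124, 0.51, 0.227] pointing down, gripper open.
Joint ranges: [-2.53, 2.53], [-0.77, 2.02], [0.04, 2.7], [-1, 4.14], [0.28, 2.66], [-3.11, 3.11]. Speed limits (rad/s): [2.57, 2.57, 3.14, 3.14, 3.14, 3.14].

INTERFACE

Orientations are given as [roll, pitch, yaw] about the fixed x, y, z axes, in that order (R = Rz(yaw) Ry(pitch) Rx(roll)).
In Python, from cell import observe, read_camera, camera_info, hand_in gives the robot as it stands.
- The arm moves only by the tool jog_arm, never from a script. Its argument "rows" is one flat list of numbers, 5 for each row, row after row: the finger opening in mm, from 0 to 91.8, then the shift along the tool's x, y, z in mm, then the turn about the tool's z in degrees. In form: [gripper, tx, ty, tz, roll, gripper, tx, ty, tz, roll, ...]. A call has 1 to 20 rows; each row shifts and turns the commanded pose from where the row before left it, along the tool's axes as they then stand; what a row does not reach is not made up. A row lasts 1/10 s, in which the tool goes at most 50 mm and 8.59 degrees, less where a joint would pass 70% of its speed; a pose out of reach is approached as far as the arm can. A call with a gripper value outside its range is refused whole. The fingers move at their own pace and stop on an object; "grip_force" is the grip in N (left out, the last holds). Time passes only in rows, so rows that do not move let the fingers close. It gives the time, the measured TCP pose, the force and the opening at its end, in the units of the state.
- observe(): the state, without advancing time (a new reading comes with each control period).
- read_camera(name): name is "scene" or "side" or "wrist"; returns (picture, depth): 400x640x3 uint8, red, green, blue; 400x640 float32, m along the optical axis (not along the pixel's ray), 0 where there is no reading.
- camera_info(name): a dict with "fx", "fy", "cx", "cy" (pixels), "extrinsics" (4x4, takes a point from camera to world coordinates); the wrist camera has in their place "tool_from_camera" (4x4, takes a point from camera to tool coordinates, whose origin is the TCP and whose axes are the flange's). Camera axes: x right, y up, looking along -z (the intrinsics and any distortion apply to the point x, -y, -z); pixel columns grow to the right and rows downward; lengths in m; the calibration is good to about 2 mm. A picture is of the moment at which its call begins: read the wrist's pose just before it. camera_info takes no time and is no camera call.
- hand_in(): hands the job in, once; it reports no verdict.
The state is a dict: "time": time; "qpos": joint angles; "qvel": joint speeds; "joint_efforts": joint torques, N m; "tool_pos": TCP position; "tool_rot": TCP orientation; "contact_force": force on the tool from outside, world axes, zero at the start; "torque": the same for the moment, N m; "opening": finger opening in m.
Only numpy, scipy, OpenCV 4.12 (cv2) and the standard library are available. Lean on these libraries where they do the work, as an engineer would, in place of code of your own. Each camera call takes 0.05 s, during which the arm holds its last target. There are 200 camera calls.

## Working session

There is one attempt and no reset: what is moved stays moved. The work goes in short steps, Python scripts to look and compute and a tool call to move; the robot and the scene stay as the last step left them, time stands still between calls to the robot, and variables do not carry over. Pictures are saved under pics/ and viewed, about 8 in all and at most 12, crops included, and the job is handed in when it is done.

Besides the shell and the picture viewer there is one more tool, called after "Call:" as name(argument=value, ...) on one line, values as JSON. jog_arm: Moves the arm, as the interface text tells. Its arguments: {"type":"object","properties":{"rows":{"type":"array","items":{"type":"number"}},"grip_force":{"type":"number"}},"required":["rows"]}

```bash
ls; mkdir -p pics; python3 - <<'E'
from cell import *
import cv2,numpy as np
print(observe())
for n in ["scene","side"]:
    p,d=read_camera(n); cv2.imwrite(f"pics/{n}0.png",p[:,:,::-1]); np.savez(f"{n}0.npz",p=p,d=d); print(camera_info(n))
print(camera_info("wrist"))
E
```

```text
pics
{'time': 0.0, 'qpos': array([ 1.18700398e+00,  3.42728032e-01,  1.52500578e+00,  2.42843665e-05,
        1.27540277e+00, -1.45965900e-01]), 'qvel': array([-2.13469679e-05, -7.90326207e-04,  1.12514012e-03,  3.32836537e-05,
       -6.84373380e-04,  9.47171226e-04]), 'joint_efforts': array([-3.74082538e-04, -4.31237340e+01, -2.44224000e+01,  7.17547699e-02,
        5.59571455e-02, -7.32491162e-05]), 'tool_pos': array([0.12348655, 0.50985646, 0.22604613]), 'tool_rot': array([-3.14006853e+00, -2.47535214e-04,  2.90375893e+00]), 'contact_force': array([ 0.66221331, -0.4254085 ,  0.47185521]), 'torque': array([-0.00930519,  0.0144149 ,  0.02102136]), 'opening': 0.09140843803397897}
{'fx': 490.4810853143899, 'fy': 490.4810853143899, 'cx': 322.2964699313003, 'cy': 196.8091457894705, 'extrinsics': array([[-0.67515156,  0.7005091 , -0.2312085 ,  0.27222998],
       [-0.73764836, -0.63824701,  0.2202627 ,  0.31015007],
       [ 0.00672789,  0.31926128,  0.94764285,  1.42344511],
       [ 0.        ,  0.        ,  0.        ,  1.        ]])}
{'fx': 493.8618238987296, 'fy': 493.8618238987296, 'cx': 313.5495677694742, 'cy': 197.70240187463494, 'extrinsics': array([[ 0.25628626, -0.91818527,  0.3020814 ,  0.96667579],
       [ 0.96655934,  0.24633783, -0.07127917, -0.10325085],
       [-0.00896659,  0.31024746,  0.95061354,  1.43341064],
       [ 0.        ,  0.        ,  0.        ,  1.        ]])}
{'fx': 297.9908046245838, 'fy': 297.9908046245838, 'cx': 317.85312091320884, 'cy': 198.36301067905478, 'tool_from_camera': array([[-1.37395523e-03,  9.62957663e-01,  2.69649126e-01,
         7.25189915e-02],
       [ 9.99998918e-01,  1.18130698e-03,  8.76713883e-04,
        -9.91344713e-04],
       [ 5.25699956e-04,  2.69650039e-01, -9.62958244e-01,
        -1.57785786e-01],
       [ 0.00000000e+00,  0.00000000e+00,  0.00000000e+00,
         1.00000000e+00]])}
```

View pics/scene0.png

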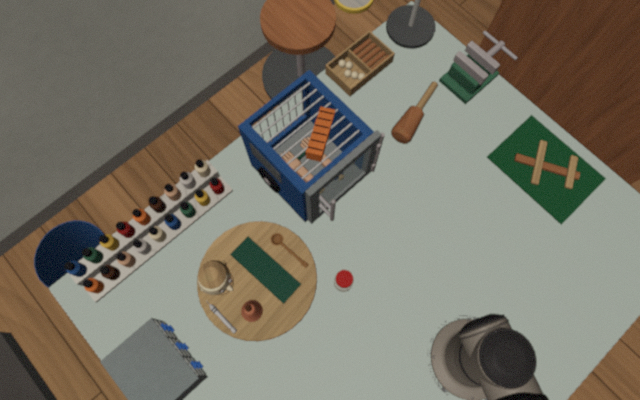

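View pics/side0.png

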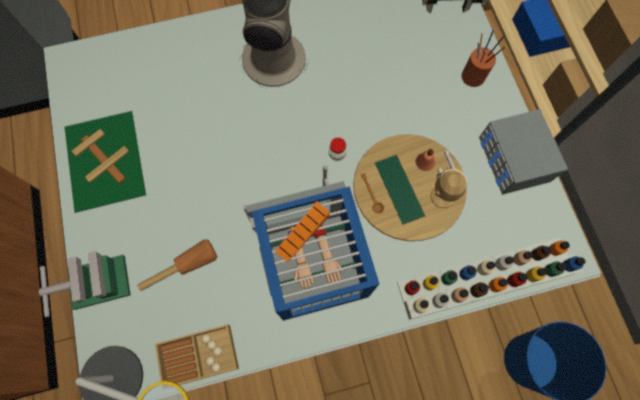

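The scene view shows the cabinet at (310,150) with the orange wedge on top at (320,133), the turntable at (257,280) and the paint jar at (344,280). The side view shows the closed door along (245,205)–(350,188), its handle at (325,178), the red cuff at (320,232) and the felt at (400,188). Next I'll measure these.

```bash
cat > h.py <<'E'
from cell import *
import cv2,numpy as np
def cloud(n,p=None,d=None,state=None):
    c=camera_info(n)
    if p is None:
        state=observe(); p,d=read_camera(n)
    v,u=np.mgrid[:400,:640]
    X=np.stack([(u-c['cx'])/c['fx']*d,-(v-c['cy'])/c['fy']*d,-d],-1)
    if n=='wrist':
        from scipy.spatial.transform import Rotation as R
        T=np.eye(4);T[:3,:3]=R.from_euler('xyz',state['tool_rot']).as_matrix();T[:3,3]=state['tool_pos'];E=T@c['tool_from_camera']
    else: E=c['extrinsics']
    return p,d,X@E[:3,:3].T+E[:3,3]
def box(W,m):
    pts=W[m][:,:2]
    (cx,cy),(w,h),a=cv2.minAreaRect((pts*1000).astype(np.float32))
    if w<h: w,h,a=h,w,a+90
    return np.round([cx,cy,w,h,a,np.median(W[m][:,2])*1000,m.sum()],1)
def hsv(p): return np.moveaxis(cv2.cvtColor(p,cv2.COLOR_RGB2HSV).astype(int),-1,0)
def big(m):
    n,l,s,_=cv2.connectedComponentsWithStats(m.astype(np.uint8),connectivity=8)
    return l==1+np.argmax(s[1:,4])
E
python3 - <<'E'
from h import *
for n in ["scene","side"]:
    z=np.load(n+"0.npz");p,d,W=cloud(n,z['p'],z['d'])
    H,S,V=hsv(p);Z=W[...,2];ok=d>0
    print(n)
    tests=dict(wedge=ok&(H<13)&(S>170)&(Z>.27),felt=big(ok&(H>60)&(H<95)&(S>100)&(Z>.03)&(Z<.05)),
      top=big(ok&(H>100)&(H<125)&(S>120)&(Z>.265)&(Z<.29)),
      platter=big(ok&(Z>.03)&(Z<.042)), cap=big(ok&((H<6)|(H>174))&(S>150)&(Z>.06)&(Z<.08)),
      redcuff=ok&((H<6)|(H>174))&(S>150)&(Z>.085)&(Z<.11),
      flesh=ok&(Z>.075)&(Z<.1)&(H<20)&(S>50),
      barm=big(ok&(Z>.2)&(Z<.262)&(S<60)&(W[...,0]<.75)),
      head=big(ok&(Z>.1)&(Z<.16)&(S>30)&(W[...,0]<.6)&(W[...,1]>.2)),
      )
    for k,m in tests.items():
        if m.sum()>4: print(k,box(W,m), W[m][:,2].min().round(3),W[m][:,2].max().round(3))
E
```

```text
scene
wedge [404.4  42.1 730.  112.6 158.7 306.  760. ] 0.282 0.723
felt [ 560.3  254.1  201.    66.1    5.9   39.4 1552. ] 0.03 0.049
top [ 7.178e+02 -4.840e+01  2.516e+02  2.489e+02  1.000e-01  2.803e+02
  2.458e+03] 0.265 0.289
platter [ 556.   287.7  336.9  335.   133.2   36.8 8825. ] 0.03 0.042
cap [386.7 111.9  44.1  42.5  46.1  70.5 208. ] 0.061 0.079
redcuff [825.7 279.6 448.5  56.5  65.6 100.1  90. ] 0.085 0.11
flesh [ 345.3 -189.5 1898.2  854.4   72.3   86.1 1201. ] 0.075 0.1
barm [ 39.1  25.6 192.7  86.5 128.9 244.3 833. ] 0.2 0.262
head [578.1 370.9  78.5  42.7  89.4 147.3 241. ] 0.112 0.16
side
wedge [457.1 227.7 876.   46.9 127.3 301.3 136. ] 0.281 0.323
felt [ 561.7  255.5  203.3   67.9    6.3   39.2 1386. ] 0.031 0.049
top [ 7.181e+02 -4.870e+01  2.494e+02  2.477e+02  1.000e-01  2.801e+02
  3.016e+03] 0.265 0.288
platter [ 558.2  288.2  338.6  334.9  171.7   36.6 7274. ] 0.03 0.042
cap [389.6 112.2  46.3  43.1 145.8  69.8 170. ] 0.061 0.078
redcuff [775.5 230.3 578.3  30.9  61.5  97.1 143. ] 0.085 0.109
flesh [ 510.8  250.7  991.7  798.7   66.4   85.3 1548. ] 0.075 0.1
barm [ 18.6  -4.6 167.  122.8 154.8 241.3 587. ] 0.2 0.262
head [242.2 618.1  82.3  77.8 137.7 110.9 482. ] 0.1 0.159
```

```bash
python3 - <<'E'
from h import *
for n in ["scene","side"]:
    z=np.load(n+"0.npz");p,d,W=cloud(n,z['p'],z['d'])
    H,S,V=hsv(p);X,Y,Z=np.moveaxis(W,-1,0);ok=d>0
    inc=(abs(X-.718)<.13)&(abs(Y+.0485)<.13)
    print(n)
    m=big(ok&inc&(H<14)&(S>150)&(Z>.283)); b=box(W,m);print('wedge',b)
    a=np.radians(b[4]);u=np.array([np.cos(a),np.sin(a)])
    t=(W[m][:,:2]*1000-b[:2])@u; zz=W[m][:,2]*1000
    for lo in range(-80,80,20):
        s=(t>=lo)&(t<lo+20); 
        if s.sum()>5: print(lo+10,np.median(zz[s]).round(1),end=' | ')
    print()
    for k,c in dict(redcuff=((H<6)|(H>172))&(S>120)&(Z<.12)&(Z>.05),blue=(H>100)&(H<130)&(S>120)&(Z<.11)&(Z>.07)&(abs(Y+.0485)<.1)&(abs(X-.718)<.1),flesh=(H<22)&(S>45)&(V>100)&(Z>.065)&(Z<.105)).items():
        m=ok&inc&c
        if m.sum()>4: print(k,box(W,m),np.median(W[m],0).round(3),W[m].min(0).round(3),W[m].max(0).round(3))
    # door handle
    m=ok&(Z>.2)&(Z<.285)&(X<.57)&(X>.5)&(abs(Y+.03)<.16)
    print('handle',box(W,m),np.median(W[m],0).round(3))
    # jar
    m=ok&(Z>.062)&(Z<.08)&(abs(X-.39)<.05)&(abs(Y-.11)<.05); print('jar',box(W,m))
    m=(np.hypot(X-.557,Y-.288)<.17)&(Z>.044)&ok
    l=cv2.connectedComponentsWithStats(m.astype(np.uint8))
    for i in range(1,l[0]):
        if l[2][i,4]>40: mm=l[1]==i; print('obj',box(W,mm),W[mm][:,2].max().round(3))
z=np.load("side0.npz")['p']; cv2.imwrite('pics/c1.png',cv2.resize(z[170:330,230:390],None,fx=3.7,fy=3.7,interpolation=2)[:,:,::-1])
E
```

```text
scene
wedge [679.5 -67.  150.5  40.  123.6 305.4 813. ]
-70 287.6 | -50 291.7 | -30 297.1 | -10 301.5 | 10 306.9 | 30 312.2 | 50 316.6 | 70 317.7 | 
flesh [731.5 -81.2 166.9 138.5  92.   83.1 412. ] [ 0.727 -0.018  0.083] [ 0.662 -0.162  0.065] [0.803 0.003 0.101]
handle [567.5 -71.8 230.1  48.2 102.4 216.3 128. ] [0.54  0.031 0.216]
jar [386.9 110.8  48.   47.9  35.2  70.3 256. ]
obj [580.5 171.4  70.   21.5 165.   45.8  51. ] 0.053
obj [613.5 369.2  88.3  84.9 149.3 163.8 994. ] 0.183
obj [497.9 354.9  56.2  54.9 177.2  73.8 334. ] 0.124
obj [536.9 426.4 106.6  13.5   3.8  49.2 164. ] 0.057
side
wedge [660.4 -35.2  74.7  41.  121.5 310.4 210. ]
-30 306.3 | -10 310.2 | 10 311.9 | 30 319.1 | 
redcuff [643.1 -12.9  32.7  15.1  91.9  94.4  62. ] [ 0.644 -0.012  0.094] [ 0.635 -0.029  0.078] [0.651 0.003 0.102]
flesh [696.5 -39.7 172.6 134.5 173.3  82.7 933. ] [ 0.73  -0.022  0.083] [ 0.605 -0.113  0.065] [0.782 0.021 0.102]
handle [558.6 -73.5 230.7  30.4 102.8 235.6  82. ] [0.532 0.031 0.236]
jar [388.4 112.5  48.4  47.  152.2  69.9 204. ]
obj [503.  351.2  55.5  45.3  31.8  73.2 280. ] 0.123
obj [ 567.7  383.3  189.4   82.4  164.3  159.5 1068. ] 0.184
obj [603.  175.   35.7  34.7  53.1  46.3  61. ] 0.054
```

View pics/c1.png

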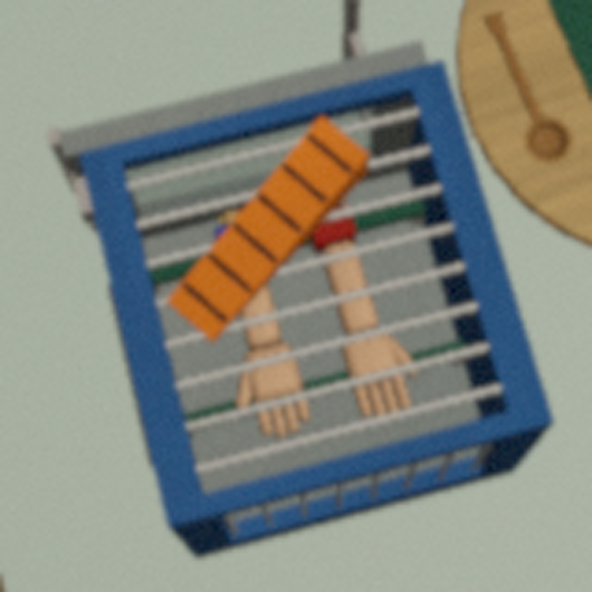

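The crop shows the wedge with its thick end at the upper right. The red-cuffed forearm is under it, on the +y side at crop (335,235). The blue one is on the hinge side. I'll write a row planner and start with the handle.

```bash
cat > plan.py <<'E'
import sys
from h import *
# usage: plan.py "x y z yaw n grip" ... (mm, deg) from the present measured pose
def plan(wps,start=None):
    o=observe(); 
    P=np.array(start[:3] if start else o['tool_pos']*1000); y=start[3] if start else np.degrees(o['tool_rot'][2])
    print('from',P.round(1),round(y,1),'t',round(o['time'],2))
    out=[]
    for x,yy,z,yaw,n,g in wps:
        A,a=P.copy(),y; dy=(yaw-a+180)%360-180; B=np.array([x,yy,z])
        for i in range(1,int(n)+1):
            t=A+(B-A)*i/n; ta=a+dy*i/n
            c,s=np.cos(np.radians(y)),np.sin(np.radians(y)); R=np.array([[c,s,0],[s,-c,0],[0,0,-1]])
            d=np.round(R.T@(t-P)); r=np.round(-(ta-y))
            P=P+R@d; y-=r; out+=[int(v) for v in [g,*d,r]]
    print(out,'end',P.round(1),y)
plan([tuple(map(float,a.split())) for a in sys.argv[1:]])
E
python3 plan.py "150 490 320 160 2 91" "524 31 320 90 14 34" "524 31 262 90 2 34"
python3 - <<'E'
from h import *
for n in ["scene","side"]:
    z=np.load(n+"0.npz");p,d,W=cloud(n,z['p'],z['d']);X,Y,Z=np.moveaxis(W,-1,0)
    m=(d>0)&(Z>.262)&(Z<.29)&(X<.56)&(X>.5)&(abs(Y-.03)<.03); print(n,np.median(W[m],0),m.sum())
    m=(d>0)&(Z>.27)&(Z<.285)&(X<.59)&(X>.55)&(abs(Y+.06)<.15); 
    if m.sum()>20: print('door top',box(W,m))
E
```

```text
from [123.5 509.9 226.1] 166.4 t 0.1
[91, -15, -7, -47, 3, 91, -16, -5, -47, 3, 34, -36, -22, 0, 5, 34, -38, -19, 0, 5, 34, -39, -15, 0, 5, 34, -41, -12, 0, 5, 34, -41, -8, 0, 5, 34, -43, -4, 0, 5, 34, -42, -1, 0, 5, 34, -42, 2, 0, 5, 34, -42, 7, 0, 5, 34, -41, 10, 0, 5, 34, -40, 13, 0, 5, 34, -39, 17, 0, 5, 34, -37, 21, 0, 5, 34, -35, 23, 0, 5, 34, 0, 0, 29, 0, 34, 0, 0, 29, 0] end [523.8  30.8 262.1] 90.372620630086
scene [0.526109   0.03110934 0.27450126] 25
door top [582.  -64.  259.3  20.7  88.8 278.5 637. ]
side [0.52938599 0.03207292 0.2745671 ] 23
door top [581.4 -62.  257.4  20.4  89.  278.2 615. ]
```

Call:
jog_arm(rows=[91,-15,-7,-47,3,91,-16,-5,-47,3,34,-36,-22,0,5,34,-38,-19,0,5,34,-39,-15,0,5,34,-41,-12,0,5,34,-41,-8,0,5,34,-43,-4,0,5,34,-42,-1,0,5,34,-42,2,0,5,34,-42,7,0,5,34,-41,10,0,5,34,-40,13,0,5,34,-39,17,0,5,34,-37,21,0,5,34,-35,23,0,5,34,0,0,0,0], grip_force=40)

```text
time: 1.8
tool_pos: [0.526, 0.0274, 0.3192]
tool_rot: [-3.14, 0.001, 1.571]
contact_force: [0.0, 0.1, -0.0]
opening: 0.0341
```

```bash
python3 plan.py "525 31 237 90 3 34"; python3 - <<'E'
from h import *
o=observe();print(o['qpos'].round(3),o['tool_pos'].round(4),o['opening'])
ims=[]
for n in ["scene","side"]:
    p,d,W=cloud(n); np.savez(n+'1.npz',p=p,d=d); ims.append(p)
    X,Y,Z=np.moveaxis(W,-1,0)
    for zl in range(300,900,40):
        m=(d>0)&(Z>zl/1e3)&(Z<=zl/1e3+.04)&(X<.6+.02)&(X>.05)&(abs(Y-.03)<.15)&(Z>.33)
        if m.sum()>5: print(n,zl,m.sum(),(W[m].min(0)*1000).round(),(W[m].max(0)*1000).round())
cv2.imwrite('pics/a.png',np.hstack([cv2.resize(i[60:400,100:560],None,fx=.86,fy=.86) for i in ims])[:,:,::-1])
E
```

```text
from [526.   27.4 319.2] 90.0 t 1.8
[34, 1, 0, 27, 0, 34, 1, -1, 28, 0, 34, 2, 0, 27, 0] end [525.   31.4 237.2] 89.99245981929153
[-9.300e-02  2.920e-01  1.342e+00 -1.000e-03  1.509e+00 -9.300e-02] [0.526  0.0274 0.3192] 0.03406859176272763
scene 380 390 [433. -11. 387.] [615.  63. 420.]
scene 420 498 [431. -11. 420.] [620.  63. 458.]
scene 460 371 [475. -11. 461.] [540.  64. 498.]
scene 500 89 [487.  -1. 514.] [536.  66. 539.]
scene 540 96 [488.   8. 541.] [496.  48. 579.]
scene 580 164 [361.  -6. 587.] [511. 101. 620.]
scene 620 2050 [277. -39. 620.] [573. 102. 660.]
scene 660 6655 [210. -39. 660.] [571. 107. 700.]
scene 700 6118 [ 95.  -9. 700.] [358. 180. 740.]
scene 740 9657 [103.  -9. 740.] [228. 180. 768.]
side 380 570 [455.  -7. 382.] [620.  66. 420.]
side 420 744 [520.  -7. 420.] [620.  67. 453.]
side 460 157 [497.  -8. 462.] [563.  63. 498.]
side 500 246 [520. -10. 512.] [566.  62. 540.]
side 540 350 [526.  -8. 540.] [564.  69. 580.]
side 580 416 [358. -34. 580.] [571.  84. 620.]
side 620 2273 [328. -42. 620.] [577. 101. 660.]
side 660 4380 [328. -39. 660.] [570. 102. 698.]
```

View pics/a.png

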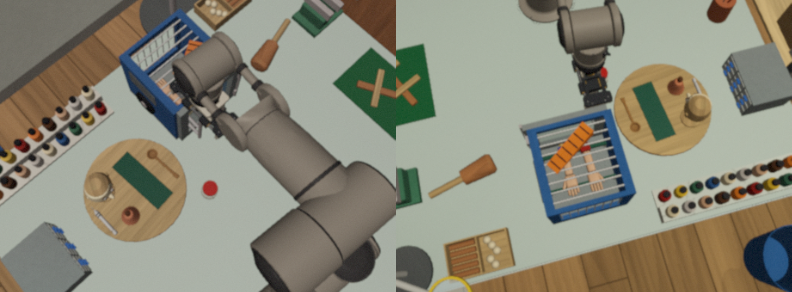

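The pictures show the hand above the handle. The gripper body runs from 68 to 140 mm above the TCP, with a wrist column of about 40 mm radius above that. With the tool vertical, that column would meet the lintel well before the fingers reach the forearm. Before touching anything, I'll test in free air how the arm treats out-of-reach poses and whether the tool can tilt.

Call:
jog_arm(rows=[34,0,0,-50,0,34,0,0,-50,0,34,0,50,-20,0,34,0,50,0,0,34,0,50,0,0,34,0,50,0,0,34,0,50,0,0,34,0,50,0,0,34,0,50,0,0,34,0,50,0,0,34,0,50,0,0])

```text
time: 3.0
tool_pos: [0.8024, 0.0302, 0.3614]
tool_rot: [3.02, -0.004, 1.581]
contact_force: [0.5, 0.5, -0.9]
opening: 0.034
```

```bash
python3 -c "
from h import *
print(observe()['qpos'].round(3),observe()['tool_pos'],observe()['tool_rot'])"
```

```text
[-0.063  0.963  0.039  0.015  2.018 -0.065] [0.80240079 0.03023248 0.36143756] [ 3.01982085 -0.0043996   1.58051088]
```

Call:
jog_arm(rows=[34,0,-30,-20,0,34,0,-40,-20,0,34,0,-40,-20,0,34,0,0,0,0,34,0,0,0,0])

```text
time: 3.5
tool_pos: [0.6989, 0.0287, 0.4069]
tool_rot: [3.017, -0.004, 1.58]
contact_force: [0.9, 0.5, 0.8]
opening: 0.0338
```

```bash
python3 -c "
from h import *
print(observe()['qpos'].round(4),observe()['tool_pos'],observe()['tool_rot'])"
```

```text
[-0.075   0.5888  0.653   0.0147  1.7755 -0.0799] [0.69891607 0.02870623 0.40687074] [ 3.01663705 -0.00399219  1.57987686]
```

The tool can tilt: pushing past the reach leaned it outward by 0.12 rad, and the lean stays. I'll fit a planar arm model to see which limits give which tilt.

```bash
cat > arm.py <<'E'
import numpy as np
from scipy.optimize import least_squares
D=np.array([[.34273,1.52501,1.2754,.52460,.22605],[.292,1.342,1.509,.52671,.3192],[.963,.039,2.018,.80297,.36144],[.5888,.653,1.7755,.69950,.40687]])
def fk(p,q):
    r0,h,l1,l2,L,e=p;a,b,c=q;s=a+b;t=s+c
    return np.array([r0+l1*np.sin(a)+l2*np.sin(s)+e*np.cos(s)+L*np.sin(t), h+l1*np.cos(a)+l2*np.cos(s)-e*np.sin(s)+L*np.cos(t)])
f=lambda p:np.concatenate([fk(p,d[:3])-d[3:] for d in D]+[0.01*(p-[0,.3,.4,.4,.33,0])])
P=least_squares(f,[0,.3,.4,.4,.33,0]).x
lo=[-.77,.04,.28];hi=[2.02,2.7,2.66]
def ik(r,z,phi,x0=(.3,1.3,1.5)):  # phi = outward tilt
    s=least_squares(lambda q:np.r_[fk(P,q)-[r,z],.3*(q.sum()-np.pi+phi)],x0,bounds=(lo,hi)); return s.x,s.fun
if __name__=='__main__':
    print(P.round(4),np.abs(f(P)[:8]).max())
    for z in (.3,.4,.5):
        for r in (.25,.3,.35,.4):
            q,e=ik(r,z,.12); print(z,r,q.round(2),(np.pi-q.sum()).round(2),np.abs(e).max().round(4))
    for r,z in ((.63,.06),(.63,.12),(.5,.12),(.56,.06)):
        for phi in (.5,.6,.8): q,e=ik(r,z,phi); print('t',r,z,phi,q.round(2),np.abs(e).max().round(4))
E
python3 arm.py
```

```text
[0.0065 0.2278 0.5043 0.3789 0.323  0.0446] 0.0001800290195876908
0.3 0.25 [-0.34  2.01  1.35] 0.12 0.0
0.3 0.3 [-0.23  1.94  1.31] 0.12 0.0
0.3 0.35 [-0.12  1.86  1.28] 0.12 0.0
0.3 0.4 [-0.02  1.77  1.27] 0.12 0.0
0.4 0.25 [-0.36  1.76  1.62] 0.12 0.0
0.4 0.3 [-0.25  1.69  1.58] 0.12 0.0
0.4 0.35 [-0.15  1.62  1.55] 0.12 0.0
0.4 0.4 [-0.05  1.53  1.54] 0.12 0.0
0.5 0.25 [-0.32  1.47  1.87] 0.12 0.0
0.5 0.3 [-0.23  1.41  1.84] 0.12 0.0
0.5 0.35 [-0.13  1.34  1.81] 0.12 0.0
0.5 0.4 [-0.03  1.25  1.8 ] 0.12 0.0
t 0.63 0.06 0.5 [0.53 1.86 0.28] 0.0104
t 0.63 0.06 0.6 [0.52 1.86 0.28] 0.0347
t 0.63 0.06 0.8 [0.5  1.84 0.28] 0.0836
t 0.63 0.12 0.5 [0.43 1.85 0.36] 0.0
t 0.63 0.12 0.6 [0.42 1.89 0.28] 0.0137
t 0.63 0.12 0.8 [0.39 1.88 0.28] 0.0622
t 0.5 0.12 0.5 [0.24 2.15 0.28] 0.0073
t 0.5 0.12 0.6 [0.21 2.15 0.28] 0.0295
t 0.5 0.12 0.8 [0.16 2.15 0.28] 0.0738
t 0.56 0.06 0.5 [0.44 2.   0.28] 0.0232
t 0.56 0.06 0.6 [0.42 1.99 0.28] 0.0468
t 0.56 0.06 0.8 [0.39 1.99 0.28] 0.094
```

```bash
cat > plan.py <<'E'
import sys
from h import *
from scipy.spatial.transform import Rotation as Ro
# waypoints of the grasp point (19 mm behind the TCP), world mm; yaw = turn wanted from now (deg, + anticlockwise from above), n rows, grip
def plan(wps,off=19.,dec=0):
    o=observe(); R=Ro.from_euler('xyz',o['tool_rot']).as_matrix()
    P=o['tool_pos']*1000-off*R[:,2]; y=0.
    print('from',P.round(1),'rot',o['tool_rot'].round(3),'t',round(o['time'],2))
    out=[]
    for x,yy,z,yaw,n,g in wps:
        A,a=P.copy(),y; B=np.array([x,yy,z],float)
        for i in range(1,int(n)+1):
            t=A+(B-A)*i/n; ta=a+(yaw-a)*i/n
            d=np.round(R.T@(t-P),dec); r=np.round(-(ta-y),dec)
            P=P+R@d; y-=r; R=R@Ro.from_euler('z',r,degrees=True).as_matrix(); out+=[g]+list(d)+[r]
    print([int(v) if v==int(v) else round(float(v),1) for v in out],'end',P.round(1),y)
    return P,R
if __name__=='__main__': plan([tuple(map(float,a.split())) for a in sys.argv[1:]])
E
python3 plan.py "640 30 425 0 2 34" "526 31.5 320 0 4 34" "526 31.5 252 0 4 34" "526 31.5 252 0 3 10"
python3 - <<'E'
# check 3-D model of the wrist
import numpy as np
from scipy.spatial.transform import Rotation as R
q=[-.075,.5888,.653,.0147,1.7755,-.0799]
C=R.from_euler('y',np.pi).inv()*R.from_euler('z',np.pi/2)*R.from_euler('x',np.pi)
for s in (1,-1):
    r=R.from_euler('z',q[0])*R.from_euler('y',q[1]+q[2])*R.from_euler('z',s*q[3])*R.from_euler('y',q[4])*R.from_euler('z',q[5])*C
    print(s,r.as_euler('xyz').round(4))
E
```

```text
from [696.5  28.6 425.7] rot [ 3.017 -0.004  1.58 ] t 3.5
[34, 1, -28, -3, 0, 34, 1, -28, -3, 0, 34, 1, -32, 22, 0, 34, 0, -31, 23, 0, 34, 1, -32, 22, 0, 34, 0, -31, 23, 0, 34, 0, -2, 17, 0, 34, 0, -2, 17, 0, 34, 0, -3, 16, 0, 34, 0, -2, 17, 0, 10, 0, 0, 0, 0, 10, 0, 0, 0, 0, 10, 0, 0, 0, 0] end [525.8  31.8 252.1] 0.0
1 [ 3.0166 -0.004   1.5798]
-1 [3.0188 0.0238 1.5704]
```

Call:
jog_arm(rows=[34,1,-28,-3,0,34,1,-28,-3,0,34,1,-32,22,0,34,0,-31,23,0,34,1,-32,22,0,34,0,-31,23,0,34,0,0,0,0,34,0,-2,17,0,34,0,-2,17,0,34,0,-3,16,0,34,0,-2,17,0,34,0,0,0,0,8,0,0,0,0,8,0,0,0,0,8,0,0,0,0,8,0,0,0,0], grip_force=40)

```text
time: 5.1
tool_pos: [0.5291, 0.0306, 0.2323]
tool_rot: [3.019, -0.004, 1.578]
contact_force: [1.1, -0.2, 3.8]
opening: 0.0139
```

```bash
cat > arc.py <<'E'
from plan import *
import sys
a0,a1,n=map(float,sys.argv[1:4]); a0,a1=np.radians([a0,a1]); o=observe()
R=Ro.from_euler('xyz',o['tool_rot']).as_matrix();P=o['tool_pos']*1000-19*R[:,2]
h=np.array([575.,-186.6]); v=P[:2]-h; w=[]
print('r',np.hypot(*v),'door angle',np.degrees(np.arctan2(v[1],v[0])-np.arctan2(218,-48)))
for i in range(1,int(n)+1):
    t=(a1-a0)*i/n; c,s=np.cos(t),np.sin(t); p=h+[c*v[0]-s*v[1],s*v[0]+c*v[1]]
    w.append((p[0],p[1],P[2],np.degrees(t),1,8))
plan(w)
E
python3 arc.py 0 53 17
```

```text
r 222.3773498696569 door angle 0.10160024653297099
from [526.8  30.5 251.1] rot [ 3.019 -0.004  1.578] t 5.1
[8, -3, -12, -1, -3, 8, -3, -11, -2, -3, 8, -3, -12, -1, -3, 8, -3, -12, -2, -3, 8, -3, -11, -1, -4, 8, -2, -12, -1, -3, 8, -3, -12, -2, -3, 8, -3, -11, -1, -3, 8, -3, -12, -1, -3, 8, -3, -12, -1, -3, 8, -3, -11, -1, -3, 8, -3, -12, -1, -3, 8, -3, -12, -1, -4, 8, -3, -11, -1, -3, 8, -2, -12, -1, -3, 8, -3, -12, -1, -3, 8, -3, -12, 0, -3] end [372.4 -94.6 250.6] 53.0
```

Call:
jog_arm(rows=[8,-3,-12,-1,-3,8,-3,-11,-2,-3,8,-3,-12,-1,-3,8,-3,-12,-2,-3,8,-3,-11,-1,-4,8,-2,-12,-1,-3,8,-3,-12,-2,-3,8,-3,-11,-1,-3,8,-3,-12,-1,-3,8,-3,-12,-1,-3,8,-3,-11,-1,-3,8,-3,-12,-1,-3,8,-3,-12,-1,-4,8,-3,-11,-1,-3,8,-2,-12,-1,-3,8,-3,-12,-1,-3,8,-3,-12,0,-3])

```text
time: 6.8
tool_pos: [0.3757, -0.0947, 0.2322]
tool_rot: [3.062, 0.099, 2.501]
contact_force: [5.9, 6.3, 8.5]
opening: 0.0129
```

```bash
python3 arc.py 53 106 17; python3 -c "
from h import *
print(observe()['qpos'].round(2))"
```

```text
r 221.58628670250533 door angle 53.108568329731604
from [373.3 -94.8 251. ] rot [3.062 0.099 2.501] t 6.8
[8, -3, -12, -1, -3, 8, -3, -11, 0, -3, 8, -3, -12, -1, -3, 8, -3, -12, 0, -3, 8, -3, -11, 0, -4, 8, -2, -12, -1, -3, 8, -3, -12, 0, -3, 8, -3, -12, 0, -3, 8, -3, -11, 0, -3, 8, -3, -12, 0, -3, 8, -2, -12, 0, -3, 8, -3, -11, 1, -3, 8, -3, -12, 0, -4, 8, -3, -12, 0, -3, 8, -3, -12, 1, -3, 8, -2, -11, 0, -3, 8, -3, -12, 1, -3] end [ 380.2 -292.4  250.9] 53.0
[-0.5   0.01  1.94  0.07  1.09 -1.46]
```

Call:
jog_arm(rows=[8,-3,-12,-1,-3,8,-3,-11,0,-3,8,-3,-12,-1,-3,8,-3,-12,0,-3,8,-3,-11,0,-4,8,-2,-12,-1,-3,8,-3,-12,0,-3,8,-3,-12,0,-3,8,-3,-11,0,-3,8,-3,-12,0,-3,8,-2,-12,0,-3,8,-3,-11,1,-3,8,-3,-12,0,-4,8,-3,-12,0,-3,8,-3,-12,1,-3,8,-2,-11,0,-3,8,-3,-12,1,-3,8,0,0,0,0])

```text
time: 8.6
tool_pos: [0.3827, -0.2919, 0.2321]
tool_rot: [-3.112, 0.123, -2.853]
contact_force: [4.9, 4.0, 8.0]
opening: 0.0114
```

```bash
python3 arc.py 106 106 1 | head -1; python3 plan.py "382 -292 251 0 2 36" "382 -292 345 0 2 36" "440 -200 385 -27 4 60" "645 -35 380 -72 6 60" "652 -29 318 -72 4 60"; python3 -c "
from h import *
print(observe()['qpos'].round(2))"
```

```text
r 221.3998133458083 door angle -253.97668632916577
from [ 380.3 -292.   251. ] rot [-3.112  0.123 -2.853] t 8.6
[36, -1, 0, 0, 0, 36, -1, 0, 0, 0, 36, -6, -2, -47, 0, 36, -5, -1, -46, 0, 60, -22, 18, -8, 7, 60, -19, 20, -8, 6, 60, -17, 22, -8, 7, 60, -14, 24, -8, 7, 60, -28, 33, 5, 8, 60, -23, 37, 6, 7, 60, -19, 39, 5, 8, 60, -13, 42, 5, 7, 60, -8, 43, 6, 8, 60, -2, 43, 5, 7, 60, 1, 1, 16, 0, 60, 2, 0, 15, 0, 60, 1, 1, 16, 0, 60, 1, 1, 15, 0] end [652.4 -29.  318.3] -72.0
[-0.88  0.2   1.71  0.11  1.16 -2.78]
```

Call:
jog_arm(rows=[36,-1,0,0,0,36,-1,0,0,0,36,-6,-2,-47,0,36,-5,-1,-46,0,60,-22,18,-8,7,60,-19,20,-8,6,60,-17,22,-8,7,60,-14,24,-8,7,60,-28,33,5,8,60,-23,37,6,7,60,-19,39,5,8,60,-13,42,5,7,60,-8,43,6,8,60,-2,43,5,7,60,1,1,16,0,60,2,0,15,0,60,1,1,16,0,60,0,0,0,0])

```text
time: 10.4
tool_pos: [0.648, -0.0309, 0.3087]
tool_rot: [3.042, 0.062, 2.175]
contact_force: [-0.2, 1.0, -0.9]
opening: 0.06
```

```bash
python3 plan.py "654 -29 308 0 2 60" ;python3 - <<'E'
from h import *
p,d,W=cloud('wrist'); H,S,V=hsv(p)
m=big((H<14)&(S>150)&(d>0)&(W[...,2]>.283)); print(box(W,m)); print(observe()['tool_rot'])
E
```

```text
from [645.8 -31.  327.6] rot [3.042 0.062 2.175] t 10.4
[60, -1, 3, 10, 0, 60, -1, 3, 10, 0] end [654.2 -29.1 308.5] 0.0
[ 649.3  -19.4   42.5   36.9   33.2  316.1 5043. ]
[3.04028513 0.06415365 2.17466266]
```

Call:
jog_arm(rows=[60,-1,3,10,0,60,-1,3,10,0,20,0,0,0,0,20,0,0,0,0,20,0,0,0,0,20,0,0,0,0], grip_force=40)

```text
time: 11.05
tool_pos: [0.6573, -0.0294, 0.2928]
tool_rot: [3.038, 0.066, 2.174]
contact_force: [-0.3, -0.5, -0.8]
opening: 0.0407
```

```bash
python3 - <<'E'
from plan import *
th=1.85-.075*(observe()['time']+2.6-9.0); print('theta at arrival',th)
h=np.array([575,-186.6]);c,s=np.cos(th),np.sin(th);X=np.array([c,s]);Yd=np.array([-s,c])
foot=h+18*X+140*Yd
# wedge nose tip clear of inner face by 15: grip (wedge x=-45) = 75+45+15 from face
g=foot+135*X; print(foot,g,'tool yaw',np.degrees(th),'now',np.degrees(observe()['tool_rot'][2]))
E
python3 plan.py "654 -29 350 0 2 20"
```

```text
theta at arrival 1.5012500000000002
[ 436.58925697 -158.91487376] [445.9704445  -24.24121888] tool yaw 86.01528899401485 now 124.58688000353918
from [654.9 -29.5 311.7] rot [3.038 0.066 2.174] t 11.05
[20, -1, 2, -19, 0, 20, -1, 1, -19, 0] end [653.9 -29.6 349.9] 0.0
```

```bash
python3 plan.py "654 -29 375 0 2 20" "447 -8 372 -35 6 20" "447 -8 60 -35 8 20" "447 -8 40 -35 2 20"
```

```text
from [654.9 -29.5 311.7] rot [3.038 0.066 2.174] t 11.05
[20, -2, 3, -31, 0, 20, -1, 3, -32, 0, 20, 22, -26, -4, 6, 20, 20, -29, -3, 6, 20, 16, -30, -4, 6, 20, 14, -32, -4, 5, 20, 10, -32, -4, 6, 20, 7, -34, -3, 6, 20, 0, -5, 39, 0, 20, 0, -5, 38, 0, 20, -1, -4, 39, 0, 20, 0, -5, 39, 0, 20, 0, -5, 38, 0, 20, 0, -5, 39, 0, 20, 0, -5, 39, 0, 20, -1, -4, 38, 0, 20, 0, -1, 10, 0, 20, 0, -2, 10, 0] end [446.9  -8.3  40.3] -35.0
```

Call:
jog_arm(rows=[20,-2,3,-31,0,20,-1,3,-32,0,20,22,-26,-4,6,20,20,-29,-3,6,20,16,-30,-4,6,20,14,-32,-4,5,20,10,-32,-4,6,20,7,-34,-3,6,20,0,-5,39,0,20,0,-5,38,0,20,-1,-4,39,0,20,0,-5,39,0,20,0,-5,38,0,20,0,-5,39,0,20,0,-5,39,0,20,-1,-4,38,0,20,0,-1,10,0,20,0,-2,10,0])

```text
time: 12.85
tool_pos: [0.4492, -0.0081, 0.0209]
tool_rot: [3.02, -0.005, 1.567]
contact_force: [0.7, 0.1, 0.7]
opening: 0.0409
```

```bash
cat > door.py <<'E'
from h import *
import sys
def door(n='scene',save=None):
    p,d,W=cloud(n); X,Y,Z=np.moveaxis(W,-1,0); 
    m=(d>0)&(Z>.268)&(Z<.285)&(X<.592)&(np.hypot(X-.575,Y+.1866)<.27)
    m=big(m); 
    b=box(W,m); print(n,'door top',b); 
    if save: cv2.imwrite(save,p[:,:,::-1])
    return p,d,W
if __name__=='__main__':
    for n in ('scene','side'):
        p,d,W=door(n,'pics/%s_%s.png'%(n,sys.argv[1]))
        H,S,V=hsv(p); m=big((H<14)&(S>150)&(d>0)&(W[...,2]>.002)&(W[...,2]<.09)&(abs(W[...,0]-.45)<.15)&(abs(W[...,1]+.1)<.2)); print('wedge',box(W,m))
E
python3 door.py 2; python3 plan.py "447 -8 34 0 2 20"
```

```text
scene door top [ 452.5 -172.9  259.5   24.8  176.3  278.3  834. ]
wedge [446.5  16.4  35.6  10.3 177.4  47.8  67. ]
side door top [ 450.9 -170.9  261.6   22.2  176.1  277.9  702. ]
wedge [448.2 -71.5  59.9  38.6  89.6  19.8  93. ]
from [446.8  -8.2  40. ] rot [ 3.02  -0.005  1.567] t 12.95
[20, 0, 0, 3, 0, 20, 0, -1, 3, 0] end [446.5  -8.2  34. ] 0.0
```

```bash
cat > push.py <<'E'
from plan import *
import sys
# grip-point path: list of "theta dist n" -> grip = foot(theta)+dist*X(theta), tool yaw=theta
z=float(sys.argv[1]); g=float(sys.argv[2]); w=[]; y0=observe()['tool_rot'][2]
for a in sys.argv[3:]:
    th,di,n=map(float,a.split()); X=np.array([np.cos(th),np.sin(th)]);Y=np.array([-X[1],X[0]])
    p=np.array([575,-186.6])+(18+di)*X+140*Y; w.append((p[0],p[1],z,np.degrees(th-y0),n,g))
plan(w)
E
python3 push.py 33 20 "1.5 130 2" "1.49 70 4" "1.53 57 2" "1.75 57 12"
```

```text
from [446.8  -8.2  40. ] rot [ 3.02  -0.005  1.567] t 12.95
[20, -10, -1, 3, 2, 20, -11, 0, 4, 2, 20, -15, 0, 0, 0, 20, -14, 0, 0, 0, 20, -15, 1, -1, 0, 20, -15, 0, 0, 0, 20, -9, -2, 0, -1, 20, -9, -1, -1, -1, 20, -3, -1, 0, -1, 20, -2, -1, 0, -1, 20, -3, -1, 0, -1, 20, -3, -2, 0, -1, 20, -2, -1, -1, -1, 20, -3, -1, 0, -1, 20, -2, -2, 0, -1, 20, -3, -1, 0, -1, 20, -3, -2, 0, -1, 20, -2, -1, 0, -1, 20, -3, -2, 0, -1, 20, -2, -1, 0, -1] end [ 424.3 -137.7   32.6] 10.0
```

Call:
jog_arm(rows=[20,-10,-1,3,2,20,-11,0,4,2,20,-15,0,0,0,20,-14,0,0,0,20,-15,1,-1,0,20,-15,0,0,0,20,-9,-2,0,-1,20,-9,-1,-1,-1,20,-3,-1,0,-1,20,-2,-1,0,-1,20,-3,-1,0,-1,20,-3,-2,0,-1,20,-2,-1,-1,-1,20,-3,-1,0,-1,20,-2,-2,0,-1,20,-3,-1,0,-1,20,-3,-2,0,-1,20,-2,-1,0,-1,20,-3,-2,0,-1,20,-2,-1,0,-1])

```text
time: 14.95
tool_pos: [0.4252, -0.1365, 0.0137]
tool_rot: [3.022, 0.013, 1.74]
contact_force: [1.3, 10.5, -1.2]
opening: 0.0403
```

```bash
python3 door.py 3; python3 -c "
from plan import *
plan([])
print(observe()['contact_force'])"
```

```text
scene door top [ 492.9 -195.9  175.7   26.5    9.5  278.1  528. ]
wedge [388.4  95.1  31.5   8.8   0.5  70.5  32. ]
side door top [ 451.7 -203.6  260.9   22.7   10.9  278.3  667. ]
wedge [389.1  94.4  36.2  10.3 179.6  70.1  32. ]
from [ 423.  -137.1   32.6] rot [3.022 0.013 1.74 ] t 15.05
[] end [ 423.  -137.1   32.6] 0.0
[ 1.64269994  6.32692718 -2.20872574]
```

Call:
jog_arm(rows=[20,-3,-1,0,0,20,-2,0,1,0,20,0,0,0,0,62,0,0,0,0,62,0,0,0,0,62,0,0,0,0,62,0,0,-40,0,62,0,0,-50,0,62,10,0,-50,0,62,30,0,-40,0,62,30,0,-40,0])

```text
time: 16.15
tool_pos: [0.3874, -0.075, 0.231]
tool_rot: [3.019, 0.017, 1.738]
contact_force: [0.3, 0.0, 1.0]
opening: 0.0622
```

```bash
python3 door.py 4; python3 - <<'E'
from h import *
p=cv2.imread('pics/side_4.png'); cv2.imwrite('pics/v4.png',cv2.resize(p[130:330,180:400],None,fx=3,fy=3,interpolation=2))
E
```

```text
scene door top [ 502.6 -193.1  156.1   25.3    9.4  278.2  474. ]
wedge [ 421.2 -119.5   34.6   16.5    8.7   37.6   88. ]
side door top [ 451.3 -201.9  259.    22.8   10.2  278.2  678. ]
wedge [ 427.5 -139.4   54.    39.4   99.5   33.1  105. ]
```

View pics/v4.png

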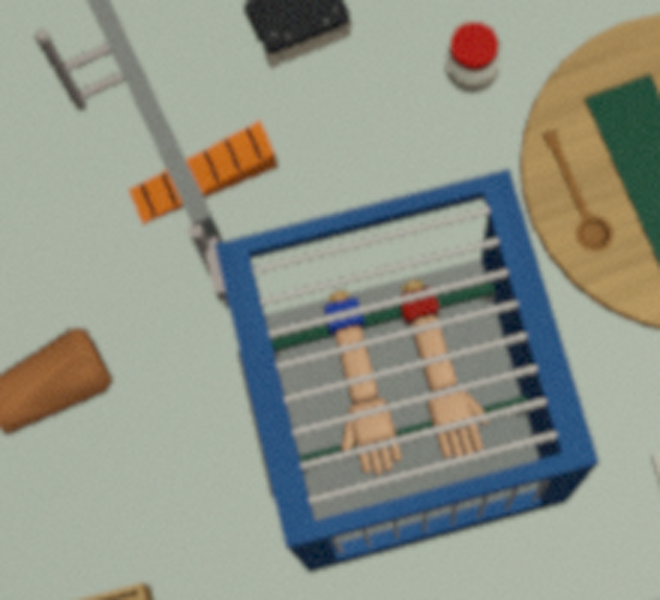

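The view shows the door propped at about 100° with the orange wedge's thin end under it (crop (160,195)). Both forearms are now visible through the top, with cuffs at (343,312) blue and (418,302) red. Now I'll measure the red one, and simulate how to get the tool horizontal in the flipped wrist, using the reach-limit tilt.

```bash
cat > sim.py <<'E'
import numpy as np
from scipy.optimize import least_squares
from scipy.spatial.transform import Rotation as R
from arm import P
r0,h,l1,l2,L,e=P
C=R.from_euler('y',np.pi).inv()*R.from_euler('z',np.pi/2)*R.from_euler('x',np.pi)
lo=np.array([-2.53,-.77,.04,-1,.28,-3.11]);hi=np.array([2.53,2.02,2.7,4.14,2.66,3.11])
def fk(q):
    z1=R.from_euler('z',q[0]);a=R.from_euler('y',q[1]);s=R.from_euler('y',q[1]+q[2])
    Rt=z1*s*R.from_euler('z',q[3])*R.from_euler('y',q[4])*R.from_euler('z',q[5])*C
    p=z1.apply(np.array([r0,0,h])+a.apply([0,0,l1])+s.apply([e,0,l2]))+L*Rt.as_matrix()[:,2]
    return p,Rt
def solve(p,Rt,q0,w=.3):
    def f(q):
        a,b=fk(q); return np.r_[a-p,w*(Rt*b.inv()).as_rotvec(),1e-4*(q-q0)]
    q0=np.clip(q0,lo+1e-6,hi-1e-6)
    return least_squares(f,q0,bounds=(lo,hi)).x
def step(q,row,w=.3,vmax=.7*np.array([2.57,2.57,3.14,3.14,3.14,3.14])*.1):
    p,Rt=fk(q); t=p+Rt.apply(np.array(row[:3])/1e3); T=Rt*R.from_euler('z',row[3],degrees=True)
    qn=solve(t,T,q,w); d=qn-q; k=min(1,1/max(1e-9,np.max(abs(d)/vmax))); return q+k*d
def tilt(q):
    z=fk(q)[1].as_matrix()[:,2]; return z
E
python3 - <<'E'
from h import *
for n in ["scene","side"]:
    p,d,W=cloud(n); H,S,V=hsv(p);X,Y,Z=np.moveaxis(W,-1,0);ok=d>0
    inc=ok&(abs(X-.69)<.115)&(abs(Y+.0485)<.115)&(Z>.045)&(Z<.11)
    for k,c in dict(red=((H<6)|(H>172))&(S>130),blue=(H>105)&(H<130)&(S>120)&(Z>.07)&(abs(Y+.09)<.03)&(X<.68),redflesh=(H<22)&(S>45)&(V>100)&(Y>-.05)&(X<.80),blueflesh=(H<22)&(S>45)&(V>100)&(Y<-.05)&(X<.8)).items():
        m=inc&c
        if m.sum()>4: print(n,k,box(W,m),(W[m].min(0)*1e3).round(),(W[m].max(0)*1e3).round())
E
python3 - <<'E'
from sim import *
q=np.array([-.093,.292,1.342,-.001,1.509,-.093])
print(fk(q)[0],fk(q)[1].as_euler('xyz'))
rows=[[0,0,-50,0]]*2+[[0,50,-20,0]]+[[0,50,0,0]]*8
for w in (.1,.2,.3,.5,1.):
    a=q.copy()
    for r in rows:a=step(a,r,w)
    p,Rt=fk(a);print(w,p.round(3),Rt.as_euler('xyz').round(3),a.round(3))
E
```

```text
scene red [630.8 -12.4  30.5  15.1  84.   93.5  58. ] [624. -28.  66.] [640.   3. 100.]
scene blue [628.1 -83.4  31.5  24.1  90.3  93.4  95. ] [616. -99.  72.] [640. -68.  99.]
scene redflesh [ 6.944e+02 -1.390e+01  1.668e+02  3.330e+01  5.000e-01  8.570e+01
  3.540e+02] [611. -30.  64.] [778.   3. 100.]
scene blueflesh [690.2 -85.5 171.   48.9 176.5  82.  357. ] [ 604. -113.   50.] [776. -63.  98.]
side red [642.3 -12.1  32.8  14.6  93.2  94.3  62. ] [635. -29.  85.] [650.   4. 100.]
side blue [630.3 -82.6  30.4  22.3  90.9  93.8  45. ] [619. -98.  87.] [642. -67. 100.]
side redflesh [696.9  -5.5 169.5  48.9   1.8  84.9 565. ] [612. -29.  64.] [782.  21. 100.]
side blueflesh [692.2 -87.  171.7  49.5 178.3  82.7 488. ] [ 606. -113.   51.] [778. -64.  97.]
[ 0.5242247  -0.04921777  0.31916137] [-3.14009868e+00  8.62993050e-04  1.57085943e+00]
0.1 [ 0.917 -0.048  0.49 ] [2.488 0.037 1.559] [-0.05   0.875  0.04  -0.006  1.572 -0.053]
0.2 [ 0.885 -0.046  0.45 ] [2.641 0.029 1.564] [-0.05   0.894  0.04  -0.005  1.707 -0.053]
0.3 [ 0.853 -0.044  0.413] [2.788 0.021 1.567] [-0.05   0.917  0.04  -0.004  1.83  -0.052]
0.5 [ 0.815 -0.042  0.372] [2.965 0.011 1.57 ] [-0.051  0.952  0.04  -0.002  1.973 -0.052]
1.0 [ 0.787 -0.04   0.345] [3.091 0.004 1.571] [-5.10e-02  9.81e-01  4.00e-02 -2.00e-03  2.07e+00 -5.20e-02]
```

```bash
python3 - <<'E'
import re
s=open('sim.py').read()
s=s.replace("from arm import P\nr0,h,l1,l2,L,e=P","r0,h,l1,l2,L,e,d=0,.23,.5,.38,.32,.05,.076\npar=None")
s=s.replace("def fk(q):","def fk(q,par=None):\n    r0,h,l1,l2,L,e,d=PAR if par is None else par").replace("np.array([r0,0,h])","np.array([r0,d,h])")
s=s.replace("def solve","""from cell import observe
D=[([1.18700398e+00,3.42728032e-01,1.52500578e+00,2.42843665e-05,1.27540277e+00,-1.45965900e-01],[.12348655,.50985646,.22604613]),
([-.0930,.2920,1.3420,-.001,1.5090,-.0930],[.526,.0274,.3192]),([-.063,.963,.039,.015,2.018,-.065],[.8024,.03023,.36144]),
([-.075,.5888,.653,.0147,1.7755,-.0799],[.69892,.02871,.40687])]
o=observe(); D.append((o['qpos'],o['tool_pos']))
x0=np.array([0,.23,.5,.38,.32,.05,.076])
ff=lambda x:np.concatenate([(fk(a,x)[0]-b)*1e3 for a,b in D]+[.3*(x-x0)])
PAR=least_squares(ff,x0).x
def solve""",1)
open('sim.py','w').write(s)
E
cat > s1.py <<'E'
from sim import *
print(PAR.round(4),abs(ff(PAR)[:15]).max().round(2))
q=np.array([-.093,.292,1.342,-.001,1.509,-.093])
rows=[[0,0,-50,0]]*2+[[0,50,-20,0]]+[[0,50,0,0]]*8
for w in (.5,.6,.7):
    a=q.copy()
    for r in rows:a=step(a,r,w)
    p,Rt=fk(a);print(w,p.round(3),Rt.as_euler('xyz').round(3),a.round(3))
W=.6
q=o['qpos'].copy(); print('now',q.round(2))
# turn to yaw ~0, raise
for i in range(12): q=step(q,[0,0,-20,8.3],W)
def go(q,p,n,rolln=0,w=W):
    p0,R0=fk(q)
    for i in range(n):
        P,Rt=fk(q); t=p0+(np.array(p)-p0)*(i+1)/n; dd=Rt.inv().apply(t-P)*1e3; q=step(q,[*dd,rolln],w)
    return q
def show(q,s=''): print(s,q.round(2),fk(q)[0].round(3),'z',tilt(q).round(2),'x',fk(q)[1].as_matrix()[:,0].round(2))
show(q,'turned')
q=go(q,[.72,0,.45],12);show(q,'out')
for k in range(70):
    q=step(q,[50,0,0,0],W)
    if k%5==4: show(q,k)
    if np.degrees(np.arccos(-tilt(q)[2]))>72: break
np.save('qtilt.npy',q)
E
python3 s1.py
```

```text
[1.000e-04 2.226e-01 5.062e-01 3.795e-01 3.180e-01 4.640e-02 7.640e-02] 0.04
0.5 [0.815 0.023 0.372] [ 2.966 -0.005  1.571] [-0.073  0.952  0.04   0.019  1.974 -0.064]
0.6 [0.805 0.023 0.362] [ 3.012e+00 -3.000e-03  1.571e+00] [-0.072  0.962  0.04   0.014  2.01  -0.065]
0.7 [0.798 0.022 0.355] [ 3.043e+00 -2.000e-03  1.571e+00] [-0.072  0.969  0.04   0.01   2.034 -0.067]
now [-0.43  0.03  1.92  0.06  1.08 -0.63]
turned [-0.47 -0.12  1.41  0.06  1.73  1.11] [ 0.358 -0.076  0.468] z [ 0.12  0.   -0.99] x [0.99 0.   0.12]
out [-0.11  0.7   0.32  0.02  1.99  1.46] [ 0.72 -0.    0.45] z [ 0.12  0.   -0.99] x [0.99 0.   0.12]
4 [-0.1   0.92  0.04  0.03  1.93  1.48] [0.825 0.001 0.4  ] z [ 0.25  0.   -0.97] x [0.97 0.   0.25]
9 [-0.1   0.97  0.04  0.04  1.71  1.48] [0.898 0.002 0.38 ] z [ 0.41  0.   -0.91] x [0.91 0.   0.41]
14 [-0.1   0.98  0.04  0.06  1.53  1.49] [0.949 0.002 0.4  ] z [ 0.56  0.   -0.83] x [0.83 0.   0.56]
19 [-0.1   0.95  0.04  0.07  1.39  1.48] [0.979 0.002 0.455] z [ 0.69  0.   -0.72] x [0.72 0.   0.69]
24 [-0.1   0.9   0.04  0.09  1.28  1.48] [0.987 0.002 0.534] z [ 0.8  0.  -0.6] x [0.6 0.  0.8]
29 [-0.11  0.82  0.04  0.11  1.2   1.48] [0.974 0.002 0.629] z [ 0.88  0.   -0.47] x [0.47 0.   0.88]
34 [-0.12  0.73  0.04  0.13  1.15  1.48] [0.94  0.002 0.732] z [ 0.94  0.   -0.34] x [ 0.34 -0.    0.94]
```

```bash
cat > s2.py <<'E'
import contextlib,io
with contextlib.redirect_stdout(io.StringIO()):
    from s1 import *
q=np.load('qtilt.npy')
def G(p,n,s):
    global q
    a=q.copy(); q=go(q,p,n); z=tilt(q)
    show(q,s); err=np.linalg.norm(fk(q)[0]-p); 
    if err>.002: print('   MISS',err.round(3))
phi=np.arccos(-tilt(q)[2]); zd=tilt(q)
G([.75,-.1,.62],8,'back')
G([.60,-.25,.55],8,'right')
G([.55,-.30,.45],6,'r2')
G([.52,-.25,.38],6,'r3')
G([.50,-.15,.33],6,'r4')
G([.48,-.05,.30],6,'r5')
tcp=lambda g:np.array(g)+.019*zd
G(tcp([.50,-.0125,.30]),4,'front')
G(tcp([.55,-.0125,.085]),8,'low')
G(tcp([.622,-.0125,.085]),6,'in')
G(tcp([.622,-.0125,.145]),4,'lift')
G(tcp([.40,-.0125,.145]),8,'out')
G(tcp([.40,.10,.16]),6,'side')
G(tcp([.478,.247,.12]),6,'above felt')
G(tcp([.478,.247,.062]),4,'felt')
E
python3 s2.py
```

```text
back [-0.39  0.14  1.32  0.75  0.58  0.77] [ 0.75 -0.1   0.62] z [ 0.95  0.01 -0.31] x [0.31 0.   0.95]
right [-0.9   0.02  1.64  1.24  0.92  0.13] [ 0.6  -0.25  0.55] z [ 0.95  0.01 -0.31] x [0.31 0.   0.95]
r2 [-1.08  0.09  1.84  1.41  1.03 -0.24] [ 0.55 -0.3   0.45] z [ 0.95  0.01 -0.31] x [0.31 0.   0.95]
r3 [-1.09  0.07  2.09  1.55  1.01 -0.51] [ 0.52 -0.25  0.38] z [ 0.95  0.01 -0.31] x [0.31 0.   0.95]
r4 [-0.97  0.    2.35  1.76  0.94 -0.75] [ 0.5  -0.15  0.33] z [ 0.95  0.01 -0.31] x [0.31 0.   0.95]
r5 [-0.72 -0.05  2.54  2.11  0.83 -0.99] [ 0.48 -0.05  0.3 ] z [ 0.95  0.01 -0.31] x [0.31 0.   0.95]
front [-0.43  0.04  2.48  2.47  0.72 -1.18] [ 0.518 -0.012  0.294] z [ 0.95  0.01 -0.31] x [0.31 0.   0.95]
low [-0.35  0.92  2.5   2.8   1.51 -1.67] [ 0.568 -0.012  0.079] z [ 0.95  0.01 -0.31] x [0.31 0.   0.95]
in [-0.27  0.85  2.3   2.86  1.27 -1.58] [ 0.64  -0.012  0.079] z [ 0.95  0.01 -0.31] x [0.31 0.   0.95]
lift [-0.27  0.67  2.31  2.84  1.1  -1.52] [ 0.64  -0.012  0.139] z [ 0.95  0.01 -0.31] x [0.31 0.   0.95]
out [-0.59  0.57  2.7   2.55  1.29 -1.64] [ 0.485 -0.025  0.159] z [ 0.93  0.03 -0.38] x [0.38 0.01 0.93]
   MISS 0.071
side [ 0.21  0.41  2.7   3.34  1.08 -1.58] [0.433 0.111 0.162] z [ 0.89  0.   -0.45] x [0.45 0.01 0.89]
   MISS 0.02
above felt [ 0.62  0.61  2.34  3.83  0.95 -1.71] [0.496 0.247 0.114] z [ 0.89  0.   -0.45] x [0.45 0.01 0.89]
felt [ 0.62  0.79  2.35  3.76  1.1  -1.58] [0.496 0.247 0.056] z [ 0.89  0.   -0.45] x [0.45 0.01 0.89]
```

```bash
sed -i "s/q=step(q,\[0,0,-20,8.3\],W)/q=step(q,[0,0,-20,7.9],W)/; s/q=go(q,\[.72,0,.45\],12)/q=go(q,[.72,.09,.45],12)/; s/step(q,\[50,0,0,0\],W)/step(q,[50,YP,0,0],W)/; s/>72/>65/; s/^W=.6/W=.6;YP=0/" s1.py
cat > s2.py <<'E'
from s1 import *
print('----')
def G(p,n,s):
    global q
    q=go(q,p,n); show(q,s); err=np.linalg.norm(fk(q)[0]-p); 
    if err>.002: print('   MISS',err.round(3))
    return q
zd=tilt(q); print('phi',np.degrees(np.arccos(-zd[2])),'yaw',np.degrees(np.arctan2(zd[1],zd[0])))
tcp=lambda g:np.array(g)+.019*zd
def corners(lo=-.066):
    p,Rt=fk(q); c=np.array([[a,b,d] for a in(-.0375,.0375) for b in(-.095,.095) for d in(-.066,-.14)]); return p+Rt.apply(c)
G([.75,-.1,.62],8,'back')
G([.60,-.25,.55],8,'right')
G([.55,-.30,.45],6,'r2')
G([.52,-.25,.40],6,'r3')
G([.50,-.15,.36],6,'r4')
G([.49,-.05,.33],6,'r5')
G(tcp([.50,-.0125,.30]),4,'front')
G(tcp([.55,-.0125,.085]),8,'low')
G(tcp([.617,-.0125,.085]),6,'in'); print((corners()*1e3).round())
G(tcp([.61,-.0125,.222]),6,'lift')
G(tcp([.415,-.03,.222]),8,'out'); print((corners()*1e3).round())
G(tcp([.42,.10,.23]),6,'side')
G(tcp([.480,.247,.15]),6,'above felt')
G(tcp([.480,.247,.062]),4,'felt'); print((corners()*1e3).round())
E
python3 s2.py
```

```text
[1.000e-04 2.226e-01 5.062e-01 3.795e-01 3.180e-01 4.640e-02 7.640e-02] 0.04
0.5 [0.815 0.023 0.372] [ 2.966 -0.005  1.571] [-0.073  0.952  0.04   0.019  1.974 -0.064]
0.6 [0.805 0.023 0.362] [ 3.012e+00 -3.000e-03  1.571e+00] [-0.072  0.962  0.04   0.014  2.01  -0.065]
0.7 [0.798 0.022 0.355] [ 3.043e+00 -2.000e-03  1.571e+00] [-0.072  0.969  0.04   0.01   2.034 -0.067]
now [-0.43  0.03  1.92  0.06  1.08 -0.63]
turned [-0.47 -0.12  1.41  0.06  1.73  1.02] [ 0.358 -0.076  0.468] z [ 0.12  0.   -0.99] x [0.99 0.09 0.12]
out [0.02 0.73 0.27 0.   2.01 1.5 ] [0.72 0.09 0.45] z [ 0.12  0.   -0.99] x [0.99 0.09 0.12]
4 [0.02 0.93 0.04 0.02 1.91 1.51] [0.824 0.094 0.397] z [ 0.26  0.02 -0.97] x [0.96 0.09 0.26]
9 [0.01 0.97 0.04 0.03 1.7  1.5 ] [0.896 0.097 0.379] z [ 0.41  0.04 -0.91] x [0.91 0.08 0.42]
14 [0.01 0.98 0.04 0.05 1.52 1.5 ] [0.946 0.098 0.401] z [ 0.56  0.05 -0.83] x [0.82 0.07 0.57]
19 [0.   0.95 0.04 0.07 1.38 1.5 ] [0.975 0.098 0.457] z [ 0.69  0.07 -0.72] x [0.72 0.06 0.7 ]
24 [-0.01  0.9   0.04  0.09  1.28  1.49] [0.983 0.097 0.537] z [ 0.8   0.08 -0.6 ] x [0.59 0.05 0.8
[... 1417 characters left out ...]
0.029  0.216] z [ 0.91  0.09 -0.41] x [0.41 0.04 0.91]
   MISS 0.004
[[ 350.   58.  210.]
 [ 283.   51.  241.]
 [ 369. -131.  209.]
 [ 302. -138.  240.]
 [ 381.   60.  278.]
 [ 314.   54.  309.]
 [ 400. -129.  278.]
 [ 333. -135.  308.]]
side [-0.03  0.1   2.66  2.96  0.76 -1.49] [0.437 0.102 0.222] z [ 0.9   0.09 -0.42] x [0.42 0.04 0.91]
above felt [ 0.55  0.54  2.39  3.65  0.94 -1.68] [0.497 0.249 0.142] z [ 0.9   0.09 -0.42] x [0.42 0.04 0.91]
felt [ 0.55  0.84  2.4   3.57  1.22 -1.52] [0.497 0.249 0.054] z [ 0.9   0.09 -0.42] x [0.42 0.04 0.91]
[[412. 336.  49.]
 [346. 329.  80.]
 [432. 146.  48.]
 [365. 140.  79.]
 [444. 338. 116.]
 [377. 332. 148.]
 [463. 149. 116.]
 [397. 142. 147.]]
```

The simulation fits the arm to 0.04 mm and shows a workable route. It pushes past the reach limit to tilt about 65°, takes the tool around the right side so the wrist flips, then goes in level at the doorway. I'll start with raising, turning and moving out.

```bash
python3 plan.py "380 -74 480 -93 12 46" "715 90 480 -93 8 46"
```

```text
from [385.9 -75.1 248.8] rot [3.018 0.018 1.741] t 16.35
[46, 0, 2, -19, 8, 46, 0, 2, -19, 8, 46, 0, 2, -20, 7, 46, 1, 2, -19, 8, 46, 1, 1, -19, 8, 46, 1, 2, -19, 8, 46, 1, 1, -19, 7, 46, 2, 2, -19, 8, 46, 1, 1, -20, 8, 46, 2, 1, -19, 8, 46, 2, 0, -19, 7, 46, 1, 1, -19, 8, 46, 44, -15, 5, 0, 46, 43, -16, 6, 0, 46, 44, -15, 5, 0, 46, 44, -16, 5, 0, 46, 44, -15, 5, 0, 46, 43, -16, 6, 0, 46, 44, -15, 5, 0, 46, 44, -16, 5, 0] end [715.   90.2 480.2] -93.0
```

Call:
jog_arm(rows=[46,0,2,-19,8,46,0,2,-19,8,46,0,2,-20,7,46,1,2,-19,8,46,1,1,-19,8,46,1,2,-19,8,46,1,1,-19,7,46,2,2,-19,8,46,1,1,-20,8,46,2,1,-19,8,46,2,0,-19,7,46,1,1,-19,8,46,44,-15,5,0,46,43,-16,6,0,46,44,-15,5,0,46,44,-16,5,0,46,44,-15,5,0,46,43,-16,6,0,46,44,-15,5,0,46,44,-16,5,0])

```text
time: 18.35
tool_pos: [0.709, 0.083, 0.4568]
tool_rot: [3.132, -0.117, 0.119]
contact_force: [1.4, -1.1, 0.6]
opening: 0.0458
```

Call:
jog_arm(rows=[46,20,0,0,0,46,20,0,0,0,46,30,0,0,0,46,50,0,0,0,46,50,0,0,0,46,50,0,0,0,46,50,0,0,0,46,50,0,0,0,46,50,0,0,0])

```text
time: 19.25
tool_pos: [0.854, 0.0985, 0.3836]
tool_rot: [3.131, -0.321, 0.12]
contact_force: [0.1, -0.1, -0.1]
opening: 0.0461
```

```bash
cat > st.py <<'E'
from sim import *
z=tilt(o['qpos']);print('t',o['time'],o['qpos'].round(3),o['tool_pos'].round(3),'phi',np.degrees(np.arccos(-z[2])).round(1),'yaw',np.degrees(np.arctan2(z[1],z[0])).round(1),'toolx',fk(o['qpos'])[1].as_matrix()[:,0].round(2),'fit',abs(ff(PAR)[:15]).max().round(2))
E
python3 st.py
```

```text
t 19.25 [0.018 0.952 0.039 0.022 1.83  1.48 ] [0.854 0.099 0.384] phi 18.4 yaw 4.9 toolx [0.94 0.11 0.32] fit 0.05
```

Call:
jog_arm(rows=[46,50,0,0,0,46,50,0,0,0,46,50,0,0,0,46,50,0,0,0,46,50,0,0,0,46,50,0,0,0,46,50,0,0,0,46,50,0,0,0,46,50,0,0,0,46,50,0,0,0,46,50,0,0,0,46,50,0,0,0,46,50,0,0,0,46,50,0,0,0,46,50,0,0,0,46,50,0,0,0,46,50,0,0,0,46,50,0,0,0])

```text
time: 21.05
tool_pos: [0.9779, 0.1179, 0.5311]
tool_rot: [3.123, -0.912, 0.132]
contact_force: [0.6, 0.2, 0.4]
opening: 0.0463
```

```bash
python3 st.py
```

```text
t 21.05 [0.019 0.899 0.037 0.073 1.296 1.482] [0.978 0.118 0.531] phi 52.3 yaw 6.2 toolx [0.61 0.08 0.79] fit 0.04
```

Call:
jog_arm(rows=[46,50,0,0,0,46,50,0,0,0,46,50,0,0,0,46,50,0,0,0,46,50,0,0,0,46,50,0,0,0,46,40,0,0,0])

```text
time: 21.75
tool_pos: [0.9553, 0.1169, 0.6604]
tool_rot: [3.116, -1.117, 0.141]
contact_force: [-0.0, 1.2, 1.0]
opening: 0.046
```

```bash
python3 st.py; python3 plan.py "733 -106 630 0 9 46" "583 -256 560 0 7 46"
```

```text
t 21.75 [0.013 0.793 0.036 0.095 1.198 1.48 ] [0.955 0.117 0.66 ] phi 64.0 yaw 6.4 toolx [0.43 0.06 0.9 ] fit 0.04
from [938.3 115.  668.8] rot [ 3.116 -1.117  0.141] t 21.75
[46, -15, 22, -21, 0, 46, -16, 21, -21, 0, 46, -15, 22, -21, 0, 46, -15, 22, -21, 0, 46, -15, 21, -21, 0, 46, -16, 22, -21, 0, 46, -15, 22, -21, 0, 46, -15, 21, -21, 0, 46, -16, 22, -21, 0, 46, -20, 19, -17, 0, 46, -19, 18, -17, 0, 46, -20, 19, -16, 0, 46, -19, 19, -17, 0, 46, -20, 18, -17, 0, 46, -19, 19, -17, 0, 46, -20, 19, -17, 0] end [ 582.8 -256.4  559.9] 0.0
```

Call:
jog_arm(rows=[46,-15,22,-21,0,46,-16,21,-21,0,46,-15,22,-21,0,46,-15,22,-21,0,46,-15,21,-21,0,46,-16,22,-21,0,46,-15,22,-21,0,46,-15,21,-21,0,46,-16,22,-21,0,46,-20,19,-17,0,46,-19,18,-17,0,46,-20,19,-16,0,46,-19,19,-17,0,46,-20,18,-17,0,46,-19,19,-17,0,46,-20,19,-17,0])

```text
time: 23.35
tool_pos: [0.6082, -0.2479, 0.5538]
tool_rot: [3.111, -1.114, 0.146]
contact_force: [-0.1, 0.5, -0.8]
opening: 0.0462
```

```bash
python3 st.py; python3 plan.py "533 -300 460 0 4 46" "503 -252 410 0 4 46" "483 -152 370 0 4 46" "475 -52 340 0 4 46"
```

```text
t 23.35 [-0.891  0.08   1.456  1.027  1.084  0.293] [ 0.608 -0.248  0.554] phi 63.8 yaw 6.4 toolx [0.44 0.06 0.9 ] fit 0.04
from [ 591.3 -249.8  562.2] rot [ 3.111 -1.114  0.146] t 23.35
[46, -30, 10, -3, 0, 46, -30, 11, -3, 0, 46, -30, 10, -3, 0, 46, -30, 11, -3, 0, 46, -14, -13, 0, 0, 46, -14, -13, 0, 0, 46, -13, -13, 0, 0, 46, -14, -13, 0, 0, 46, -10, -26, 2, 0, 46, -9, -25, 3, 0, 46, -10, -26, 2, 0, 46, -10, -25, 3, 0, 46, -6, -25, 4, 0, 46, -6, -26, 4, 0, 46, -6, -25, 4, 0, 46, -6, -25, 4, 0] end [474.8 -52.1 339.6] 0.0
```

Call:
jog_arm(rows=[46,-30,10,-3,0,46,-30,11,-3,0,46,-30,10,-3,0,46,-30,11,-3,0,46,-14,-13,0,0,46,-14,-13,0,0,46,-13,-13,0,0,46,-14,-13,0,0,46,-10,-26,2,0,46,-9,-25,3,0,46,-10,-26,2,0,46,-10,-25,3,0,46,-6,-25,4,0,46,-6,-26,4,0,46,-6,-25,4,0,46,-6,-25,4,0])

```text
time: 24.95
tool_pos: [0.4921, -0.0488, 0.3314]
tool_rot: [3.111, -1.113, 0.145]
contact_force: [0.7, -1.1, 0.3]
opening: 0.0459
```

```bash
python3 st.py; python3 plan.py "500 -12 300 0 4 46" "535 -12 160 0 7 46"; python3 door.py 5 | grep door
```

```text
t 24.95 [-0.717 -0.156  2.321  1.532  0.723 -0.412] [ 0.492 -0.049  0.331] phi 63.8 yaw 6.3 toolx [0.44 0.06 0.9 ] fit 0.04
from [475.2 -50.7 339.8] rot [ 3.111 -1.113  0.145] t 24.95
[46, -6, -9, 11, 0, 46, -5, -9, 11, 0, 46, -6, -9, 11, 0, 46, -5, -9, 11, 0, 46, -16, 0, 13, 0, 46, -16, 1, 13, 0, 46, -15, 0, 14, 0, 46, -16, 0, 13, 0, 46, -16, 1, 13, 0, 46, -16, 0, 13, 0, 46, -16, 0, 14, 0] end [535.3 -11.9 159.5] 0.0
scene door top [ 452.4 -203.4  259.2   26.8    9.9  278.1  718. ]
side door top [ 450.8 -202.1  260.    22.6   10.2  278.2  677. ]
```

Call:
jog_arm(rows=[46,-6,-9,11,0,46,-5,-9,11,0,46,-6,-9,11,0,46,-5,-9,11,0,46,-16,0,13,0,46,-16,1,13,0,46,-15,0,14,0,46,-16,0,13,0,46,-16,1,13,0,46,-16,0,13,0,46,-16,0,14,0,46,0,0,0,0])

```text
time: 26.25
tool_pos: [0.5531, -0.0112, 0.1485]
tool_rot: [3.119, -1.11, 0.138]
contact_force: [-0.4, -0.4, -0.4]
opening: 0.0461
```

```bash
python3 st.py; python3 - <<'E'
from h import *
p,d,W=cloud('wrist'); cv2.imwrite('pics/w6.png',p[:,:,::-1]); H,S,V=hsv(p);X,Y,Z=np.moveaxis(W,-1,0)
inc=(d>0)&(X>.59)&(X<.8)&(abs(Y+.05)<.11)&(Z>.05)&(Z<.11)
for k,c in dict(red=((H<6)|(H>172))&(S>130),blue=(H>105)&(H<130)&(S>120)&(X<.66),flesh=(H<22)&(S>45)&(V>100)&(Y>-.05)&(X<.8)).items():
    m=inc&c
    if m.sum()>10: print(k,box(W,m),(np.percentile(W[m],[1,50,99],axis=0)*1e3).round())
m=inc&(H<22)&(S>45)&(Y>-.05)&(X<.623); print('tongue',(np.percentile(W[m],[1,50,99],axis=0)*1e3).round() if m.sum()>5 else 0)
E
```

```text
t 26.25 [-0.442  0.482  2.465  2.522  0.948 -1.456] [ 0.553 -0.011  0.149] phi 63.6 yaw 6.4 toolx [0.44 0.06 0.9 ] fit 0.04
red [ 636.3  -13.7   32.9   26.    91.4   92.7 1132. ] [[623. -30.  67.]
 [628. -14.  93.]
 [648.   2.  95.]]
blue [ 625.8 -113.3   93.4   68.1   90.    93.8 1291. ] [[ 596. -160.   68.]
 [ 630.  -96.   94.]
 [ 659.  -67.  109.]]
flesh [ 6.974e+02 -5.600e+00  1.725e+02  4.990e+01  2.000e+00  8.860e+01
  2.910e+03] [[612. -29.  70.]
 [670. -12.  89.]
 [778.  16.  94.]]
tongue [[612. -24.  71.]
 [614. -14.  81.]
 [622.  -4.  86.]]
```

View pics/w6.png

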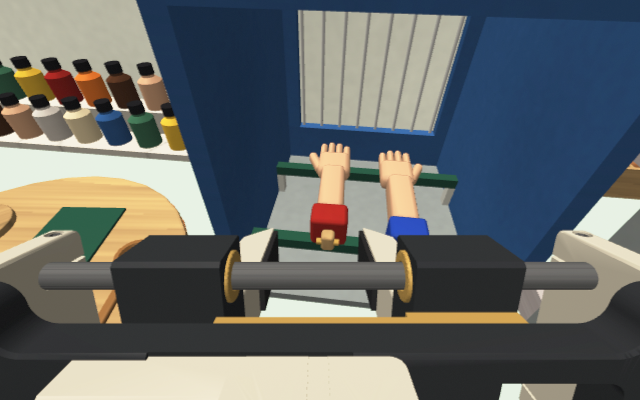

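The wrist view shows the red cuff (330,222) and its tongue (327,240) between the open fingers, with the blue cuff (405,228) to the right of the right finger. I'll go in now.

```bash
python3 plan.py "562 -13.5 88 0 4 46" "624 -13.5 88 0 7 46"
```

```text
from [536.  -12.9 158.3] rot [ 3.118 -1.111  0.139] t 26.3
[46, -13, 1, 14, 0, 46, -13, 0, 13, 0, 46, -13, 1, 14, 0, 46, -13, 1, 13, 0, 46, 4, 1, 8, 0, 46, 4, 1, 8, 0, 46, 4, 1, 8, 0, 46, 4, 1, 8, 0, 46, 4, 1, 8, 0, 46, 4, 1, 8, 0, 46, 4, 1, 8, 0] end [624.6 -13.2  88.1] 0.0
```

Call:
jog_arm(rows=[46,-13,1,14,0,46,-13,0,13,0,46,-13,1,14,0,46,-13,1,13,0,46,4,1,8,0,46,4,1,8,0,46,4,1,8,0,46,4,1,8,0,46,4,1,8,0,46,4,1,8,0,46,4,1,8,0,46,0,0,0,0])

```text
time: 27.5
tool_pos: [0.6424, -0.0105, 0.0814]
tool_rot: [3.113, -1.114, 0.145]
contact_force: [0.7, 0.2, 1.4]
opening: 0.0459
```

```bash
python3 st.py; python3 plan.py
```

```text
t 27.5 [-0.332  0.72   2.249  2.651  0.961 -1.495] [ 0.642 -0.011  0.081] phi 63.9 yaw 6.5 toolx [0.44 0.06 0.9 ] fit 0.04
from [625.5 -12.5  89.8] rot [ 3.113 -1.114  0.145] t 27.5
[] end [625.5 -12.5  89.8] 0.0
```

Call:
jog_arm(rows=[20,0,0,0,0,20,0,0,0,0,20,0,0,0,0,20,0,0,0,0,20,0,0,0,0], grip_force=45)

```text
time: 28.0
tool_pos: [0.6409, -0.0105, 0.0806]
tool_rot: [3.115, -1.112, 0.142]
contact_force: [-1.0, -0.2, -1.3]
opening: 0.0339
```

```bash
python3 plan.py "620 -13 110 0 2 20" "612 -14 222 0 7 20"
```

```text
from [623.9 -12.5  89. ] rot [ 3.115 -1.112  0.142] t 28.0
[20, 9, 0, -6, 0, 20, 8, 0, -7, 0, 20, 14, 0, -8, 0, 20, 14, 0, -8, 0, 20, 14, 1, -8, 0, 20, 13, 0, -8, 0, 20, 14, 0, -8, 0, 20, 14, 0, -9, 0, 20, 14, 1, -8, 0] end [611.8 -14.4 222.2] 0.0
```

Call:
jog_arm(rows=[20,9,0,-6,0,20,8,0,-7,0,20,14,0,-8,0,20,14,0,-8,0,20,14,1,-8,0,20,13,0,-8,0,20,14,0,-8,0,20,14,0,-9,0,20,14,1,-8,0,20,0,0,0,0])

```text
time: 29.0
tool_pos: [0.6271, -0.0124, 0.2145]
tool_rot: [3.116, -1.111, 0.14]
contact_force: [-12.1, -0.3, 3.5]
opening: 0.0345
```

```bash
python3 - <<'E'
from h import *
o=observe();p,d,W=cloud('wrist'); H,S,V=hsv(p);X,Y,Z=np.moveaxis(W,-1,0); cv2.imwrite('pics/w7.png',p[:,:,::-1])
m=big((d>0)&(H<22)&(S>45)&(V>90)&(Z>.15)&(Z<.25)&(X>.62)&(X<.82)&(abs(Y)<.06)); print(box(W,m)); 
for a in (.64,.67,.70,.73,.76,.78): 
    s=m&(abs(X-a)<.01); print(a,s.sum(),(np.median(W[s],0)*1e3).round(1) if s.sum() else '')
E
python3 plan.py "415 -35 225 0 9 20"; python3 - <<'E'
from sim import *
import numpy as np
# feasibility of the pull-out from here
zd=tilt(o['qpos']); R0=fk(o['qpos'])[1]
for x in (.44,.43,.42,.41,.40):
    for y in (-.03,-.05):
        q=solve(np.array([x,y,.228])+.019*zd,R0,np.array([-.8,.14,2.6,2.1,.9,-1.2])); a,b=fk(q); print(x,y,q.round(2),np.abs(a-np.array([x,y,.228])-.019*zd).max().round(4),(R0*b.inv()).magnitude().round(3))
E
```

```text
[744.4  -6.1  50.7  47.3  79.9 212.6 891. ]
0.64 0 
0.67 0 
0.7 0 
0.73 534 [731.2  -8.8 214.4]
0.76 285 [757.5  -9.3 208.6]
0.78 0 
from [610.3 -14.3 222.9] rot [ 3.115 -1.112  0.141] t 29.05
[20, -9, 0, -20, 0, 20, -10, -1, -19, 0, 20, -9, 0, -20, 0, 20, -10, 0, -20, 0, 20, -9, 0, -19, 0, 20, -10, -1, -20, 0, 20, -9, 0, -20, 0, 20, -10, 0, -19, 0, 20, -9, 0, -20, 0] end [415.  -35.3 225. ] 0.0Traceback (most recent call last):
  File "<stdin>", line 7, in <module>
AttributeError: 'float' object has no attribute 'round'
```

View pics/w7.png

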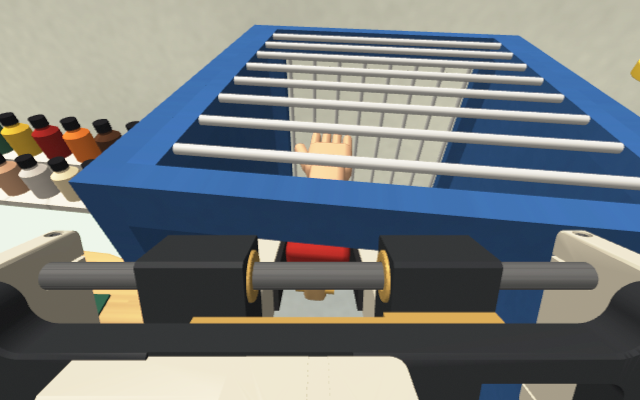

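```bash
python3 - <<'E'
from sim import *
print(o['time'],o['contact_force'],o['torque'],o['qpos'].round(3),o['qvel'].round(3))
zd=tilt(o['qpos']); R0=fk(o['qpos'])[1]
for x in (.44,.42,.40):
  for z in (.2,.228):
    for y in (-.03,-.05):
        q=solve(np.array([x,y,z])+.019*zd,R0,np.array([-.8,.14,2.6,2.1,.9,-1.2])); a,b=fk(q); print(x,y,z,q.round(2),round(float(np.abs(a-np.array([x,y,z])-.019*zd).max()),4),round(float((R0*b.inv()).magnitude()),3))
E
```

```text
29.05 [-14.74699892   1.21332159   5.31221796] [-0.59295738  0.3898944  -0.99435633] [-0.35   0.345  2.223  2.397  0.63  -1.161] [-0.001  0.009  0.003  0.015  0.018 -0.018]
0.44 -0.03 0.2 [-0.76  0.25  2.66  2.16  0.98 -1.38] 0.0 0.0
0.44 -0.05 0.2 [-0.84  0.26  2.64  2.07  0.98 -1.35] 0.0 0.0
0.44 -0.03 0.228 [-0.76  0.11  2.61  2.04  0.88 -1.17] 0.0 0.0
0.44 -0.05 0.228 [-0.84  0.12  2.6   1.95  0.91 -1.14] 0.0 0.0
0.42 -0.03 0.2 [-0.85  0.23  2.7   2.07  0.99 -1.37] 0.0016 0.007
0.42 -0.05 0.2 [-0.94  0.25  2.69  1.99  1.02 -1.38] 0.0 0.0
0.42 -0.03 0.228 [-0.85  0.08  2.66  1.95  0.92 -1.16] 0.0 0.0
0.42 -0.05 0.228 [-0.94  0.09  2.64  1.86  0.95 -1.14] 0.0 0.0
0.4 -0.03 0.2 [-0.93  0.15  2.7   1.92  0.96 -1.27] 0.0069 0.032
0.4 -0.05 0.2 [-1.03  0.19  2.7   1.85  1.01 -1.31] 0.004 0.02
0.4 -0.03 0.228 [-0.97  0.04  2.7   1.84  0.96 -1.15] 0.0004 0.002
0.4 -0.05 0.228 [-1.05  0.06  2.68  1.76  0.99 -1.14] 0.0 0.0
```

```bash
python3 plan.py "590 -14.5 223 0 2 20" "412 -42 226 0 8 20" | tail -1
```

```text
[20, -4, -1, -9, 0, 20, -5, -1, -9, 0, 20, -10, 1, -20, 0, 20, -9, 1, -21, 0, 20, -10, 0, -20, 0, 20, -9, 1, -20, 0, 20, -10, 1, -21, 0, 20, -10, 1, -20, 0, 20, -9, 1, -20, 0, 20, -10, 0, -21, 0] end [411.7 -41.7 226. ] 0.0
```

Call:
jog_arm(rows=[20,-4,-1,-9,0,20,-5,-1,-9,0,20,-10,1,-20,0,20,-9,1,-21,0,20,-10,0,-20,0,20,-9,1,-20,0,20,-10,1,-21,0,20,-10,1,-20,0,20,-9,1,-20,0,20,-10,0,-21,0,20,0,0,0,0])

```text
time: 30.15
tool_pos: [0.4286, -0.0408, 0.2166]
tool_rot: [3.117, -1.112, 0.136]
contact_force: [-0.5, -0.6, -1.9]
opening: 0.034
```

```bash
python3 st.py; python3 - <<'E'
from h import *
o=observe();print(o['contact_force'])
for n in ('side','scene'):
    p,d,W=cloud(n); H,S,V=hsv(p);X,Y,Z=np.moveaxis(W,-1,0); cv2.imwrite('pics/%s8.png'%n,p[:,:,::-1])
    m=(d>0)&(H<22)&(S>45)&(V>90)&(Z>.12)&(Z<.26)&(X>.40)&(X<.62)&(Y>-.12)&(Y<.03)
    if m.sum()>20:
        m=big(m);print(n,box(W,m),(np.percentile(W[m],[1,99],axis=0)*1e3).round())
        for a in np.arange(.45,.6,.03): 
            s=m&(abs(X-a)<.01); print(a.round(2),s.sum(),(np.median(W[s],0)*1e3).round(1) if s.sum() else '')
E
```

```text
t 30.15 [-0.951  0.088  2.672  1.872  0.959 -1.176] [ 0.429 -0.041  0.217] phi 63.7 yaw 6.2 toolx [0.44 0.06 0.9 ] fit 0.05
[-0.54227343 -0.60134226 -1.89926639]
side [486.  -34.6 168.1  49.2   2.1 220.8 744. ] [[407. -58. 207.]
 [567. -12. 234.]]
0.45 62 [450.8 -40.5 225.8]
0.48 70 [479.9 -41.1 225.1]
0.51 87 [509.6 -40.4 218.1]
0.54 136 [540.7 -34.4 214.1]
0.57 44 [564.9 -37.1 210.6]
scene [488.1 -39.2 173.2  47.8   5.5 221.  814. ] [[405. -58. 205.]
 [571. -13. 235.]]
0.45 82 [449.2 -40.  225.7]
0.48 85 [480.1 -38.5 225.7]
0.51 89 [511.9 -37.7 218.7]
0.54 127 [539.4 -32.4 216.1]
0.57 61 [565.9 -37.6 211.6]
```

```bash
python3 plan.py "411 -42 275 0 3 20" "411 140 280 0 8 20" "470 230 260 0 5 20" "493.5 247.5 150 0 4 20"; python3 - <<'E'
from sim import *
R0=fk(o['qpos'])[1]; zd=tilt(o['qpos']); q=o['qpos'].copy()
A=np.array([.411,-.042,.275])
path=[A,[.411,.03,.277],[.411,.08,.278],[.411,.14,.28],[.47,.23,.26],[.4935,.2475,.15],[.4935,.2475,.064]]
prev=o['tool_pos']-.019*zd
for b in path:
    b=np.array(b)
    for i in range(1,7):
        t=prev+(b-prev)*i/6; q=solve(t+.019*zd,R0,q); a,r=fk(q); e=np.abs(a-t-.019*zd).max()
        if e>.001: print('miss',t,e)
    prev=b; print(b,q.round(2))
E
```

```text
from [413.5 -43.  225.6] rot [ 3.113 -1.113  0.141] t 30.25
[20, 14, 0, -8, 0, 20, 15, 0, -8, 0, 20, 14, -1, -8, 0, 20, 2, -23, 2, 0, 20, 2, -22, 2, 0, 20, 2, -23, 2, 0, 20, 2, -22, 2, 0, 20, 2, -23, 2, 0, 20, 2, -22, 2, 0, 20, 2, -23, 2, 0, 20, 2, -22, 2, 0, 20, 3, -17, 14, 0, 20, 2, -16, 14, 0, 20, 3, -17, 14, 0, 20, 3, -17, 14, 0, 20, 2, -16, 14, 0, 20, -22, -4, 18, 0, 20, -21, -4, 18, 0, 20, -22, -4, 17, 0, 20, -22, -4, 18, 0] end [493.3 247.2 149.9] 0.0
[ 0.411 -0.042  0.275] [-0.95 -0.14  2.57  1.62  0.9  -0.77]
[0.411 0.03  0.277] [-0.55 -0.2   2.6   1.95  0.64 -0.8 ]
[0.411 0.08  0.278] [-0.19 -0.18  2.58  2.48  0.44 -1.1 ]
[0.411 0.14  0.28 ] [ 0.22 -0.1   2.52  3.4   0.4  -1.78]
[0.47 0.23 0.26] [ 0.51  0.16  2.33  3.87  0.55 -2.05]
[0.4935 0.2475 0.15  ] [ 0.52  0.52  2.36  3.63  0.88 -1.72]
[0.4935 0.2475 0.064 ] [ 0.52  0.8   2.37  3.55  1.15 -1.57]
```

```bash
python3 - <<'E'
from sim import *
R0=fk(o['qpos'])[1]; zd=tilt(o['qpos'])
for Z,X in ((.235,.415),(.25,.413),(.25,.42)):
    q=o['qpos'].copy(); prev=o['tool_pos']-.019*zd; mx=0;m3=0;m5=9;me=0
    for b in ([X,-.042,Z],[X,.14,Z],[.47,.23,.23],[.4935,.2475,.15]):
        b=np.array(b); n=max(3,int(np.ceil(np.linalg.norm(b-prev)/.018)))
        for i in range(1,n+1):
            t=prev+(b-prev)*i/n; qn=solve(t+.019*zd,R0,q); mx=max(mx,(abs(qn-q)/(.7*np.array([2.57,2.57,3.14,3.14,3.14,3.14])*.1)).max()); q=qn; me=max(me,np.abs(fk(q)[0]-t-.019*zd).max()); m3=max(m3,q[2]);m5=min(m5,q[4])
        prev=b
    print(Z,X,'speedfrac',mx.round(2),'q3',m3.round(2),'q5',m5.round(2),'err',me.round(4))
E
python3 plan.py "413 -42 250 0 2 20" "413 140 250 0 11 20" "470 230 230 0 6 20"
```

```text
0.235 0.415 speedfrac 0.75 q3 2.68 q5 0.65 err 0.0
0.25 0.413 speedfrac 0.87 q3 2.65 q5 0.56 err 0.0
0.25 0.42 speedfrac 0.83 q3 2.65 q5 0.56 err 0.0
from [413.5 -43.  225.6] rot [ 3.113 -1.113  0.141] t 30.25
[20, 11, 0, -6, 0, 20, 11, -1, -5, 0, 20, 1, -16, 2, 0, 20, 1, -17, 1, 0, 20, 1, -16, 2, 0, 20, 1, -17, 1, 0, 20, 1, -16, 2, 0, 20, 1, -16, 2, 0, 20, 1, -17, 1, 0, 20, 1, -16, 2, 0, 20, 1, -17, 2, 0, 20, 1, -16, 1, 0, 20, 1, -17, 2, 0, 20, 2, -14, 11, 0, 20, 2, -14, 12, 0, 20, 2, -13, 11, 0, 20, 2, -14, 11, 0, 20, 2, -14, 12, 0, 20, 3, -14, 11, 0] end [469.9 230.4 230.5] 0.0
```

Call:
jog_arm(rows=[20,11,0,-6,0,20,11,-1,-5,0,20,1,-16,2,0,20,1,-17,1,0,20,1,-16,2,0,20,1,-17,1,0,20,1,-16,2,0,20,1,-16,2,0,20,1,-17,1,0,20,1,-16,2,0,20,1,-17,2,0,20,1,-16,1,0,20,1,-17,2,0,20,2,-14,11,0,20,2,-14,12,0,20,2,-13,11,0,20,2,-14,11,0,20,2,-14,12,0,20,3,-14,11,0,20,0,0,0,0])

```text
time: 32.25
tool_pos: [0.4863, 0.237, 0.2215]
tool_rot: [3.117, -1.113, 0.145]
contact_force: [-0.6, 0.1, -1.5]
opening: 0.0341
```

```bash
python3 st.py; cat > fa.py <<'E'
from plan import *
def arm(zlo,zhi,n):
    p,d,W=cloud(n); H,S,V=hsv(p);X,Y,Z=np.moveaxis(W,-1,0)
    m=(d>0)&(H<22)&(S>45)&(V>90)&(Z>zlo)&(Z<zhi)&(X>.44)&(X<.70)&(Y>.15)&(Y<.31)
    if m.sum()<50: return print(n,'none')
    m=big(m);print(n,box(W,m),(np.percentile(W[m],[1,99],axis=0)*1e3).round())
    x0,x1=np.percentile(X[m],[.5,99.5])
    for f in (.04,.25,.35,.45,.6,.7,.8,.9):
        s=m&(abs(X-x0-f*(x1-x0))<.006)
        if s.sum()>3: print('  ',(X[s].mean()*1e3).round(),'y',(np.percentile(Y[s],[3,97])*1e3).round(),'z',(np.median(Z[s])*1e3).round(1))
    return p,d,W
if __name__=='__main__':
    zz=observe()['tool_pos'][2]
    for n in ('scene','side'): arm(zz-.04,zz+.04,n)
    plan([])
E
python3 fa.py
```

```text
t 32.25 [ 0.518  0.251  2.361  3.762  0.646 -1.916] [0.486 0.237 0.222] phi 63.8 yaw 6.7 toolx [0.44 0.06 0.9 ] fit 0.04
scene [537.3 235.8 187.4  55.4   9.1 226.4 876. ] [[459. 199. 212.]
 [626. 265. 244.]]
   463.0 y [197. 242.] z 225.5
   500.0 y [222. 247.] z 230.6
   517.0 y [224. 248.] z 230.9
   534.0 y [223. 249.] z 229.9
   559.0 y [224. 249.] z 230.0
   577.0 y [220. 259.] z 221.7
   594.0 y [222. 266.] z 220.6
   611.0 y [221. 256.] z 216.2
side [545.  241.9 172.5  63.    8.2 224.9 812. ] [[463. 203. 208.]
 [629. 264. 239.]]
   470.0 y [200. 254.] z 233.8
   504.0 y [223. 247.] z 230.1
   521.0 y [223. 247.] z 229.9
   538.0 y [224. 248.] z 229.7
   563.0 y [225. 250.] z 222.9
   580.0 y [220. 260.] z 221.7
   597.0 y [221. 267.] z 219.4
   614.0 y [221. 256.] z 216.0
from [468.2 233.  229.6] rot [ 3.115 -1.111  0.145] t 32.35
[] end [468.2 233.  229.6] 0.0
```

```bash
python3 plan.py "493.2 251 150 0 4 20" "493.2 251 78 0 5 20" "493.2 251 69 0 4 20"
```

```text
from [468.2 233.  229.6] rot [ 3.115 -1.111  0.145] t 32.35
[20, -15, -4, 15, 0, 20, -15, -4, 15, 0, 20, -14, -4, 15, 0, 20, -15, -4, 14, 0, 20, -13, 0, 6, 0, 20, -13, 0, 7, 0, 20, -13, 0, 6, 0, 20, -13, -1, 7, 0, 20, -13, 0, 6, 0, 20, -2, 0, 1, 0, 20, -2, 0, 1, 0, 20, -2, 0, 1, 0, 20, -2, 0, 1, 0] end [492.8 251.2  69. ] 0.0
```

Call:
jog_arm(rows=[20,-15,-4,15,0,20,-15,-4,15,0,20,-14,-4,15,0,20,-15,-4,14,0,20,-13,0,6,0,20,-13,0,7,0,20,-13,0,6,0,20,-13,-1,7,0,20,-13,0,6,0,20,-2,0,1,0,20,-2,0,1,0,20,-2,0,1,0,20,-2,0,1,0,20,0,0,0,0])

```text
time: 33.75
tool_pos: [0.511, 0.2517, 0.0617]
tool_rot: [3.115, -1.113, 0.142]
contact_force: [0.1, -0.0, -0.2]
opening: 0.0339
```

```bash
python3 fa.py; python3 -c "
from cell import observe
print(observe()['contact_force'])"
```

```text
scene [ 580.   230.   239.8  160.     0.    37.  2477. ] [[469. 151.  30.]
 [698. 309.  49.]]
   476.0 y [164. 309.] z 36.7
   524.0 y [152. 307.] z 37.5
   547.0 y [153. 307.] z 36.9
   571.0 y [154. 308.] z 37.1
   606.0 y [155. 307.] z 37.8
   629.0 y [153. 307.] z 36.6
   653.0 y [154. 307.] z 37.1
   676.0 y [172. 306.] z 36.6
side [ 570.2  230.   259.5  159.9    0.    36.7 2484. ] [[445. 152.  29.]
 [698. 309.  83.]]
   454.0 y [160. 307.] z 36.9
   507.0 y [153. 306.] z 37.1
   533.0 y [153. 305.] z 36.7
   559.0 y [153. 307.] z 36.9
   597.0 y [154. 308.] z 39.2
   622.0 y [153. 307.] z 37.0
   648.0 y [154. 307.] z 36.4
   673.0 y [168. 306.] z 36.4
from [494.1 249.8  70.1] rot [ 3.115 -1.113  0.142] t 33.85
[] end [494.1 249.8  70.1] 0.0
[-0.48034492 -0.58581523 -1.41262843]
```

Call:
jog_arm(rows=[20,-1,0,1,0,20,-1,0,0,0,20,-1,0,0,0,20,0,0,0,0])

```text
time: 34.25
tool_pos: [0.5104, 0.2516, 0.058]
tool_rot: [3.114, -1.113, 0.143]
contact_force: [0.2, -0.6, -0.3]
opening: 0.0344
```

```bash
python3 - <<'E'
from fa import *
print(observe()['contact_force'],observe()['torque'])
for n in ('scene','side'): arm(.047,.085,n)
plan([])
p,d,W=cloud('side'); cv2.imwrite('pics/s9.png',cv2.resize(p[100:270,280:500],None,fx=3.4,fy=3.4,interpolation=2)[:,:,::-1])
E
```

```text
[ 0.18191483 -0.61304866 -0.26870956] [-0.17859018  0.88416234  0.01610117]
scene [567.7 256.1 171.6  47.4   2.8  62.9 647. ] [[485. 234.  49.]
 [650. 278.  76.]]
   491.0 y [239. 259.] z 63.9
   526.0 y [238. 261.] z 66.3
   543.0 y [239. 262.] z 66.4
   559.0 y [238. 263.] z 66.3
   583.0 y [240. 263.] z 65.6
   602.0 y [234. 272.] z 58.2
   618.0 y [235. 279.] z 58.7
   635.0 y [236. 269.] z 53.4
side [5.686e+02 2.577e+02 1.785e+02 5.340e+01 1.000e-01 6.310e+01 6.340e+02] [[488. 233.  48.]
 [653. 283.  78.]]
   492.0 y [236. 284.] z 69.7
   527.0 y [239. 263.] z 66.4
   544.0 y [239. 263.] z 66.8
   560.0 y [240. 263.] z 65.9
   587.0 y [241. 263.] z 65.2
   604.0 y [236. 274.] z 58.9
   620.0 y [235. 282.] z 57.0
   637.0 y [235. 270.] z 52.9
from [493.5 249.7  66.5] rot [ 3.114 -1.113  0.143] t 34.35
[] end [493.5 249.7  66.5] 0.0
```

View pics/s9.png

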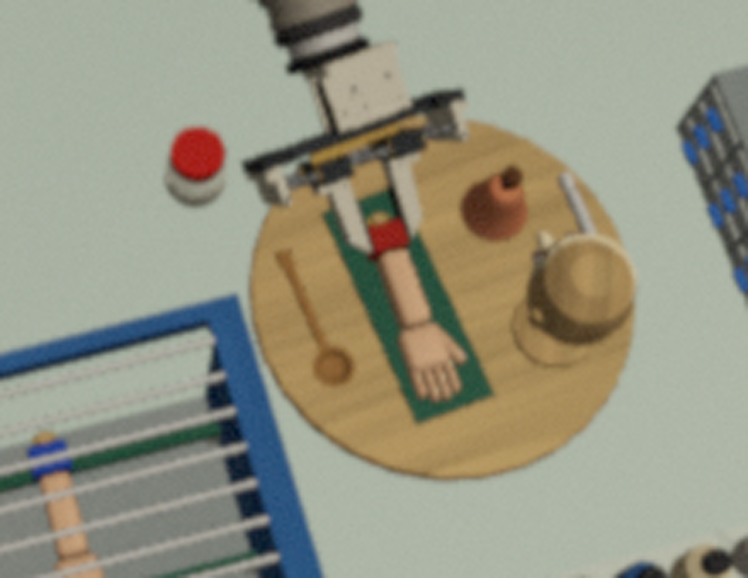

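The forearm is down on the green felt, hand at (430,365) and cuff at (385,238), clear of the spoon and bell. I'll lower it the last millimetre, release, and rise straight up.

Call:
jog_arm(rows=[20,-1,0,0,0,20,0,0,0,0,40,0,0,0,0,46,0,0,0,0,46,0,0,0,0,46,0,0,0,0])

```text
time: 35.0
tool_pos: [0.5101, 0.2515, 0.0573]
tool_rot: [3.115, -1.113, 0.143]
contact_force: [0.0, -0.3, 0.2]
opening: 0.0459
```

```bash
python3 plan.py "491 250 130 0 6 46" "440 235 250 0 5 46"
```

```text
from [493.1 249.6  65.7] rot [ 3.115 -1.113  0.143] t 35.0
[46, 9, 0, -5, 0, 46, 10, 0, -5, 0, 46, 9, 0, -5, 0, 46, 10, 0, -5, 0, 46, 9, 0, -5, 0, 46, 10, 0, -5, 0, 46, 17, 2, -20, 0, 46, 17, 2, -20, 0, 46, 16, 2, -20, 0, 46, 17, 2, -20, 0, 46, 17, 2, -20, 0] end [440.1 235.4 249.8] 0.0
```

Call:
jog_arm(rows=[46,9,0,-5,0,46,10,0,-5,0,46,9,0,-5,0,46,10,0,-5,0,46,9,0,-5,0,46,10,0,-5,0,46,17,2,-20,0,46,17,2,-20,0,46,16,2,-20,0,46,17,2,-20,0,46,17,2,-20,0,46,0,0,0,0])

```text
time: 36.2
tool_pos: [0.4567, 0.2375, 0.2447]
tool_rot: [3.121, -1.118, 0.138]
contact_force: [-0.1, -0.6, -0.5]
opening: 0.0461
```

```bash
python3 - <<'E'
from fa import *
from door import door
for n in ('scene','side'):
    p,d,W=arm(.047,.085,n); door(n)
    H,S,V=hsv(p);X,Y,Z=np.moveaxis(W,-1,0)
    g=(d>0)&(H>60)&(H<95)&(S>90)&(Z>.03)&(Z<.05)&(np.hypot(X-.557,Y-.288)<.17); b=box(W,g);print('felt',b)
    a=np.radians(b[4] if b[4]<90 else b[4]-180);m=(d>0)&(Z>.047)&(Z<.085)&(X>.47)&(X<.67)&(Y>.22)&(Y<.3)
    t=(W[m][:,:2]*1e3-b[:2])@np.array([[np.cos(a),-np.sin(a)],[np.sin(a),np.cos(a)]]); print('arm in felt frame',np.percentile(t,[.5,99.5],axis=0).round())
    for k,c in dict(blue=(H>105)&(H<130)&(S>120)&(Z>.07)&(Z<.11)&(abs(Y+.09)<.03)&(X<.68)&(X>.6),jar=(Z>.062)&(Z<.08)&(abs(X-.39)<.05)&(abs(Y-.11)<.05),bell=(Z>.055)&(Z<.13)&(np.hypot(X-.5,Y-.352)<.045),head=(Z>.07)&(np.hypot(X-.613,Y-.369)<.06),spoon=(Z>.043)&(abs(X-.58)<.08)&(Y<.21)&(Y>.13)&(Z<.06)).items(): print(k,box(W,(d>0)&c))
cv2.imwrite('pics/fin.png',cv2.resize(p[90:290,220:500],None,fx=2.8,fy=2.8,interpolation=2)[:,:,::-1])
E
```

```text
scene [567.7 258.  171.6  49.3 179.9  62.8 630. ] [[487. 234.  49.]
 [651. 279.  75.]]
   493.0 y [238. 259.] z 65.9
   526.0 y [238. 261.] z 66.6
   543.0 y [239. 262.] z 66.2
   560.0 y [238. 262.] z 66.4
   585.0 y [239. 265.] z 63.9
   602.0 y [235. 273.] z 57.8
   619.0 y [236. 280.] z 58.0
   636.0 y [235. 269.] z 53.7
scene door top [ 452.6 -203.   258.3   25.9   10.4  278.2  847. ]
felt [560.5 253.9 201.7  66.6   5.8  39.4 668. ]
arm in felt frame [[-77. -28.]
 [ 93.  21.]]
blue [627.4 -83.   32.3  24.   85.5  93.3  95. ]
jar [380.5 109.6  47.4  34.8  97.   70.9  52. ]
bell [495.7 355.8  46.5  43.7 107.5  82.8 228. ]
head [613.5 369.7  87.9  85.9 150.9 164.2 969. ]
spoon [580.6 173.7 160.6  64.2   4.7  45.4 148. ]
side [569.9 257.2 172.6  49.2   1.8  61.4 599. ] [[488. 235.  49.]
 [652. 280.  76.]]
   495.0 y [238. 264.] z 68.7
   529.0 y [240. 262.] z 66.1
   545.0 y [239. 260.] z 65.9
   563.0 y [241. 263.] z 65.9
   588.0 y [240. 263.] z 60.7
   605.0 y [235. 273.] z 58.1
   621.0 y [236. 281.] z 57.2
   637.0 y [236. 271.] z 51.7
side door top [ 452.3 -201.8  261.    22.5   10.2  278.2  679. ]
felt [562.2 255.5 203.   69.2   5.8  39.6 601. ]
arm in felt frame [[-78. -28.]
 [ 91.  21.]]
blue [630.5 -83.3  29.6  22.   92.8  94.1  46. ]
jar [388.  112.2  48.8  45.4 164.   70.  204. ]
bell [502.9 352.8  46.7  36.7  49.2  80.8 205. ]
head [615.4 370.6  89.6  86.4 153.1 163.4 874. ]
spoon [578.9 167.4 152.7  66.5  12.3  45.8 119. ]
```

View pics/fin.png

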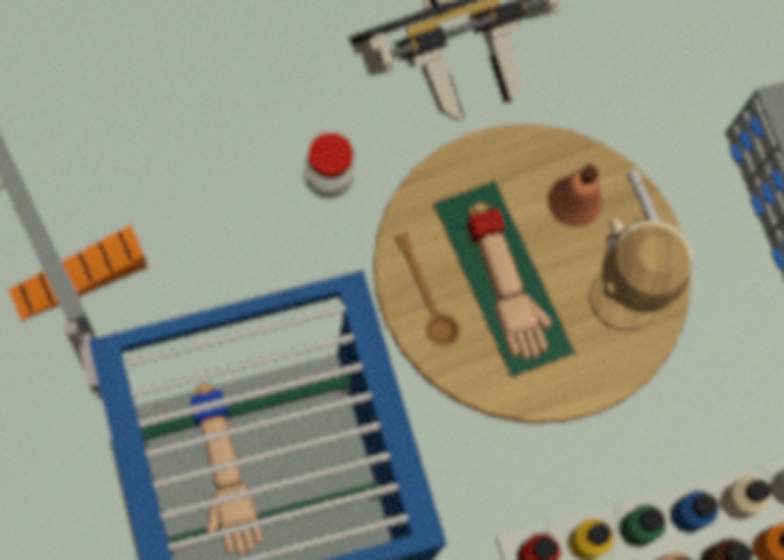

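The red forearm lies flat and wholly on the felt. The door is still propped at about 100°, and the other objects look unmoved. I'm handing in.

```bash
python3 -c "
from cell import hand_in
print(hand_in())"
```

```text
the job is handed in; nothing more can be done
None
```

The door is propped open with the wedge, the red forearm lies flat on the green felt, and the job is handed in at about 36 s. No verdict was reported.

**What I did:** I pulled the door open by its handle to about 106° and took the wedge from the cabinet top. I pushed the wedge's thin end under the door until the door stood at about 100°. With the tool vertical, the wrist could not pass the lintel. So I pushed against the reach limit to tilt the tool to about 64°, went into the doorway, gripped the red cuff, lifted it clear and laid it on the felt.

**Last checks, from the scene and side cameras:**
- **Door:** it still stands at about 100°, the same as 20 s earlier, with nothing holding it.
- **Red forearm:** it is inside the felt outline with about 9 mm or more to spare, about 4° off the felt's long axis. Its shaft top is at 66 mm, where lying flat would put it at 67 mm.
- **Other objects:** the blue forearm, head and bell measured within 2–3 mm of where they started. The jar did too in the side camera; in the scene camera it was partly hidden and read 6 mm off. I did not compare the spoon, pin vise and mallet with their starting positions. The spoon and pin vise looked undisturbed in the last picture; the mallet was outside it, and I last saw it after the wedge was set.

**Two things that were not clean:**
- **Joint 3:** it read 0.036 to 0.039 rad while pushed against its 0.04 lower limit, so it may count as passing its range.
- **Lintel:** the gripper touched it at about 15 N during the lift, below the 40 N limit.

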